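# Load the drawer egg steamer and clamp it to the clutch's first slip

### The job

Get the egg steamer going: stand every egg coddler that is out on the shelf upright in the steamer's drawer and push the drawer fully shut. Then tighten the thumbscrew on top clockwise until its drag clutch slips for the first time, stopping right there, and only after that flip the toggle switch on (away from you). Leave the other things on the shelf where they are.

Things in the scene. Friction and masses are not known exactly. Their poses are not given: they have to be found in the camera images.
- cooker: the fixed steel-grey drawer egg steamer, 280 mm wide and 240 mm deep, with a flat deck 85 mm high over the drawer and a block 138 mm high over its rear 100 mm. Origin: middle of its front face, at the shelf; x points into the steamer, z up
- drawer (a joint): how far the steamer's drawer is out (m): 0 shut, 0.12 fully out; starts a little ajar, slides with about 1.5 N drag straight out of the steamer's front towards the robot, and stays where it is left
- drawer_handle (a point): middle of the drawer's handle: a dark horizontal round bar, 10 mm thick and 120 mm long, 45 mm in front of the drawer's face, its centre 58 mm above the shelf, free above and below. Axes: x into the steamer (direction in which the drawer shuts), y along the bar, z up
- drawer_floor (a point): centre of the drawer's inner floor, 14 mm above the shelf; it moves with the drawer. Inside 96 mm deep (x) and 230 mm wide (y); side and back walls stand 18 mm above the floor, the 10 mm thick front panel 56 mm. x points into the steamer, z up. Shut, its panel is flush with the steamer's front and the roof is 63 mm above this floor; fully out, the back wall clears the front
- wing_grip (a point): grip point of the thumbscrew on the steamer's deck, on its vertical axis, about 117 mm above the shelf: a black wing 42 mm long (its x axis), 14 mm thick (its y axis), up to 129 mm above the shelf, with a white line on top at its +x end. Under it a 50 mm collar (top at 97 mm), part of the screw, with a black line; both lines point the same way until the clutch slips
- screw (a joint): turn of the screw and its collar (rad), growing clockwise as seen from above; turned by the wing through the clutch against about 0.05 N m; it starts partly loose (0.6 to 2.6) and is hard against its stop, clamping, at 6.0
- clutch (a joint): turn of the wing relative to the collar (rad), positive clockwise as seen from above: 0 at the start and as long as the clutch has not slipped; once the screw is at its stop the clutch slips at about 0.22 N m and this value grows; it does not spring back. The first slip means roughly 0.1 to 0.6 rad
- switch (a joint): toggle switch (rad): about 0 off, lever leaning to the steamer's front; 1.0 on, leaning to its rear; stays where it is left, needs 1 to 2 N at the tip
- switch_tip (a point): centre of the 26 mm ball at the end of the toggle lever (50 mm long, on a 70 x 50 x 25 mm block on the steamer's deck); about 151 mm above the shelf and 24 mm in front of the pivot when off, 24 mm behind it when on. The switch stands beside the thumbscrew, 132 mm from it, left or right. x axis: horizontal direction into the steamer, turned with the lever (pitches as it swings)
- coddler_a_mid (a point): egg coddler, if present: white ceramic cylinder with a flat aluminium lid, 46 mm across and 46 mm high, on the lid a knob 14 mm across and 10 mm high (56 mm in all); about 140 g, lid fixed. The point is on its axis, 28 mm above its underside; z along the axis, up when it stands
- coddler_b_mid (a point): egg coddler, if present: white ceramic cylinder with a flat aluminium lid, 46 mm across and 46 mm high, on the lid a knob 14 mm across and 10 mm high (56 mm in all); about 140 g, lid fixed. The point is on its axis, 28 mm above its underside; z along the axis, up when it stands
- coddler_c_mid (a point): egg coddler, if present: white ceramic cylinder with a flat aluminium lid, 46 mm across and 46 mm high, on the lid a knob 14 mm across and 10 mm high (56 mm in all); about 140 g, lid fixed. The point is on its axis, 28 mm above its underside; z along the axis, up when it stands
- coddler_d_mid (a point): egg coddler, if present: white ceramic cylinder with a flat aluminium lid, 46 mm across and 46 mm high, on the lid a knob 14 mm across and 10 mm high (56 mm in all); about 140 g, lid fixed. The point is on its axis, 28 mm above its underside; z along the axis, up when it stands
- egg_cups: stack of three white melamine egg cups, 48 mm across, 76 mm high; not to be moved. Origin: centre of its underside, z up
- spoon_rest: bamboo spoon rest 70 x 130 x 10 mm with a teaspoon on it; not to be moved. Origin: centre of its underside, z up
- blue_pot: blue ceramic pot with lid, 150 mm across, 128 mm high; not to be moved. Origin: centre of its underside, z up
- egg_rack: aluminium egg rack, an open grid 108 x 158 mm on four legs, 54 mm high; not to be moved. Origin: centre of its underside, z up
- salt_jar: white salt jar 38 mm across, 75 mm high; not to be moved. Origin: centre of its underside, z up
- timer: grey round kitchen timer 52 mm across, 40 mm high; not to be moved. Origin: centre of its underside, z up
There are look-alikes about, which are no part of the job. Leave any orange or purple look-alike of the part that bears coddler_b_mid alone.

How it is judged:
By the outcome, as a careful person would: the job done as asked, in the order asked, and still so for the second after the job is handed in, with the robot touching nothing.
Of coddler_a, coddler_b, coddler_c, coddler_d only 2 to 3 are there at a start; the rules pass over those that are not, and their reading is None.
At some moment in a run one of coddler_a, coddler_b, coddler_c, coddler_d may be knocked a few centimetres aside while the robot is not near it.
It also fails if it takes over 210 s, if anything falls off the work surface, if the arm or the gripper's body presses on something with over 40 N, if the wrist force passes 120 N, or if a joint passes its speed limit or range.

### The arm

A 6-joint arm with a two-finger parallel gripper is mounted at the origin on the work surface. World frame = base frame: x ahead of the robot, y to its left, z up, the work surface at z = 0. Lengths are in mm, angles in rad, forces in N, time in s.
With the tool pointing down it reaches from about 350 to 875 mm from the base axis. Payload 4.2 kg.
Tool frame: the origin (TCP) lies at the very end of the fingers, on their centre line; the grasp point (between the pads) lies 19 mm behind it; z points along the fingers, y is the direction in which the jaws open and shut (so a half turn about z gives the same grasp; the last joint's range is limited). The gripper opens to 85 mm and grips with 20 to 120 N. Pads are 22 mm wide; open, the fingers measure 114 mm over their backs; the gripper's body (76 mm by 85 mm) begins 54 mm behind the grasp point. The pads swing forward as they close: fully open they stand 13 mm farther back than shut.
Start: joints at [1.52, 0.385, 0.008, 0, -1.194, -0.259], TCP at [190.51, 595.235, 200.512] pointing down, gripper open.
Joint ranges: [-3.14, 3.14], [-1.21, 2.06], [-1.07, 1.41], [-3.16, 2.05], [-2.99, -0.16], [-3.1, 3.1]. Speed limits (rad/s): [2.79, 2.79, 3.14, 3.14, 3.14, 3.14].

### API

Orientations are given as a unit quaternion [x, y, z, w].
In Python, from bench import arm gives the robot as it stands.
- The arm moves only by the tool apply_moves, never from a script. Its argument "plan" is one flat list of numbers, 5 for each row, row after row: the gripper's target within -1 to 1 (shut at 1, half-way at 0, fully open at -1), then the shift along the world's x, y, z in m, then the turn about the world's z in degrees. A call has 1 to 8 rows; each row is the pose to reach, as a shift and turn from the pose commanded when the call began; what a row does not reach only later rows make up. A row lasts 1/12 s, in which the tool goes at most 41.7 mm and 7.16 degrees, less where a joint would pass 70% of its speed; a pose out of reach is approached as far as the arm can. A call with a gripper value outside its range is refused whole. The fingers move at their own pace and stop on an object; the grip force is fixed at half the most. Time passes only in rows, so rows that repeat a pose let the fingers close. It gives the time, the measured TCP pose, the force and the opening at its end, in the units of the state.
- arm.read_state(): the state, without advancing time (a new reading comes with each control period).
- arm.get_image(name): name is "side" or "top"; returns a dict with "color" (400x640x3 uint8, red, green, blue), "range_z" (400x640 float32, mm along the optical axis (not along the pixel's ray), 0 where there is no reading), "camera_matrix" (3x3 intrinsics, pixels), "camera_from_world" (4x4, takes a point from world to camera coordinates). Camera axes: x right, y down, z forward; pixel columns grow to the right and rows downward; lengths in mm; the calibration is good to about 2 mm. A picture is of the moment at which its call begins.
- arm.job_done(): hands the job in, once; it reports no verdict.
The state is a dict: "clock": time; "joints": joint angles; "joint_vel": joint speeds; "joint_efforts": joint torques, N m; "position": TCP position; "ee_rot": TCP orientation; "contact_force": force on the tool from outside, world axes, zero at the start; "wrist_torque": the same for the moment, N m; "gripper_width": finger opening in mm.
Only numpy, scipy, OpenCV 4.12 (cv2) and the standard library are available. Lean on these libraries where they do the work, as an engineer would, in place of code of your own. Each camera call takes 0.05 s, during which the arm holds its last target.

## Working session

There is one attempt and no reset: what is moved stays moved. The work goes in short steps, Python scripts to look and compute and a tool call to move; the robot and the scene stay as the last step left them, time stands still between calls to the robot, and variables do not carry over. Pictures are saved under pics/ and viewed, and the job is handed in when it is done.

Besides the shell and the picture viewer there is one more tool, called after "Request:" as name(argument=value, ...), one argument or row to a line, values as JSON. apply_moves: Moves the arm, as the interface text tells. Its arguments: {"type":"object","properties":{"plan":{"type":"array","items":{"type":"number"}}},"required":["plan"]}

```bash
ls; mkdir -p pics
cat > h.py <<'E'
from bench import arm
import numpy as np, cv2
def snap(n,tag):
    d=arm.get_image(n); np.savez(f'/tmp/{tag}.npz',**d)
    cv2.imwrite(f'pics/{tag}.png',d['color'][:,:,::-1]); return d
def load(tag): return dict(np.load(f'/tmp/{tag}.npz'))
def crop(tag,u0,v0,u1,v1,s,out):
    d=load(tag); c=d['color'][v0:v1,u0:u1,::-1]
    cv2.imwrite(f'pics/{out}.png',cv2.resize(c,None,fx=s,fy=s,interpolation=cv2.INTER_CUBIC))
def ray(d,u,v):
    K=d['camera_matrix'];T=d['camera_from_world']
    r=np.linalg.inv(K)@[u,v,1.]; R=T[:3,:3]; o=-R.T@T[:3,3]; return o,R.T@r
def atz(d,u,v,z):
    o,r=ray(d,u,v); return o+r*(z-o[2])/r[2]
def pt(d,u,v):
    o,r=ray(d,u,v); return o+r*d['range_z'][v,u]
def proj(d,p):
    T=d['camera_from_world'];q=T[:3,:3]@np.array(p)+T[:3,3];q=d['camera_matrix']@q;return q[:2]/q[2]
def cloud(d):
    v,u=np.mgrid[0:400,0:640];K=d['camera_matrix'];T=d['camera_from_world'];z=d['range_z']
    c=np.stack([(u-K[0,2])/K[0,0]*z,(v-K[1,2])/K[1,1]*z,z],-1)
    w=(c-T[:3,3])@T[:3,:3]; w[z==0]=np.nan; return w
E
python3 - <<'E'
from h import *
print(arm.read_state())
for n in('top','side'):
    d=snap(n,n+'0'); o,_=ray(d,320,200);print(n,o.round(),d['camera_matrix'].round(1).tolist())
E
```

```text
pics
{'clock': 0.0, 'joints': array([ 1.51959387e+00,  3.85598304e-01,  6.60222525e-03, -4.82960778e-04,
       -1.19401526e+00, -2.58616996e-01]), 'joint_vel': array([ 0.00237418,  0.00019394,  0.00070423,  0.00067698, -0.0013289 ,
        0.00026141]), 'joint_efforts': array([ 8.22813399e-04, -3.92288840e+01,  1.88407338e+01,  4.18618083e+00,
       -4.55533256e-03,  7.04257474e-06]), 'position': array([190.33439978, 594.61594958, 199.3896191 ]), 'ee_rot': array([ 9.88011081e-01, -1.54378839e-01, -1.08586561e-04,  1.12478857e-03]), 'contact_force': array([ 0.46416822, -0.83995716, -0.93533115]), 'wrist_torque': array([ 0.05250694, -0.07044839, -0.01226946]), 'gripper_width': 85.377386274269}
top [ 412.   24. 1224.] [[411.7, 0.0, 318.8], [0.0, 411.7, 201.4], [0.0, 0.0, 1.0]]
side [450. 951. 983.] [[465.3, 0.0, 320.5], [0.0, 465.3, 197.3], [0.0, 0.0, 1.0]]
```

View pics/top0.png

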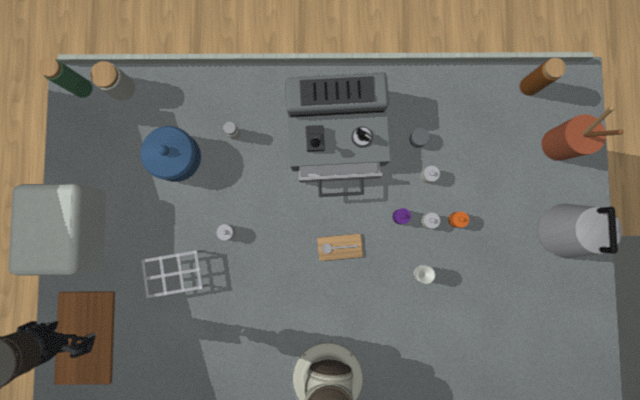

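View pics/side0.png

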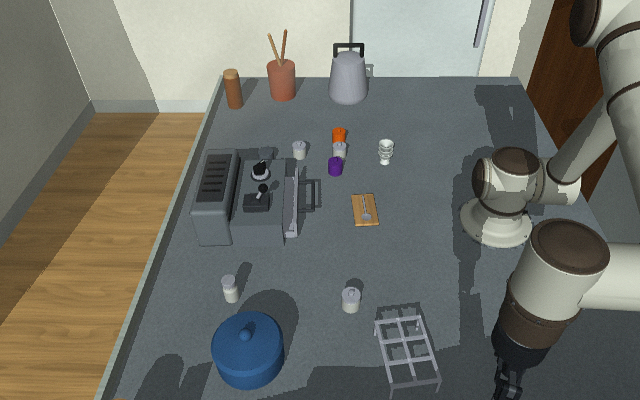

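The top view shows three white coddlers at about (225,232), (431,174) and (431,220). The last one stands between a purple and an orange look-alike. The salt jar is at (230,130), the cups at (425,274) and the timer at (420,138).

Run:
```python
from h import *
crop('top0',270,60,480,290,3.4,'c1'); crop('side0',180,100,420,330,3.2,'c2'); 
crop('top0',190,100,270,260,5,'c3')
d=load('top0'); s=load('side0')
w=cloud(d); ws=cloud(s)
for u,v in((225,232),(431,174),(431,220),(402,216),(459,219),(363,136),(314,140),(300,130),(340,165)): print(u,v,w[v,u].round(1))
```

```text
225 232 [417.5 289.2  52. ]
431 174 [ 580.5 -299.3   54.5]
431 220 [ 448.8 -295.8   55.2]
402 216 [ 460.6 -214.    53.6]
459 219 [ 451.3 -375.7   54.2]
363 136 [674.8 -97.9 126.4]
314 140 [656.5  34.5 160.6]
300 130 [703.8  74.7  80.3]
340 165 [614.7 -41.   13. ]
```

View pics/c1.png

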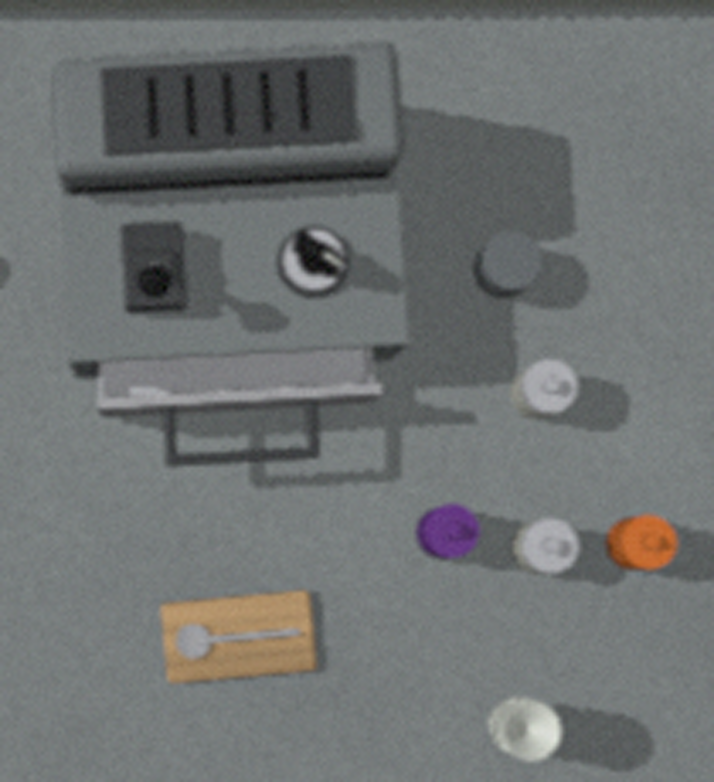

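View pics/c2.png

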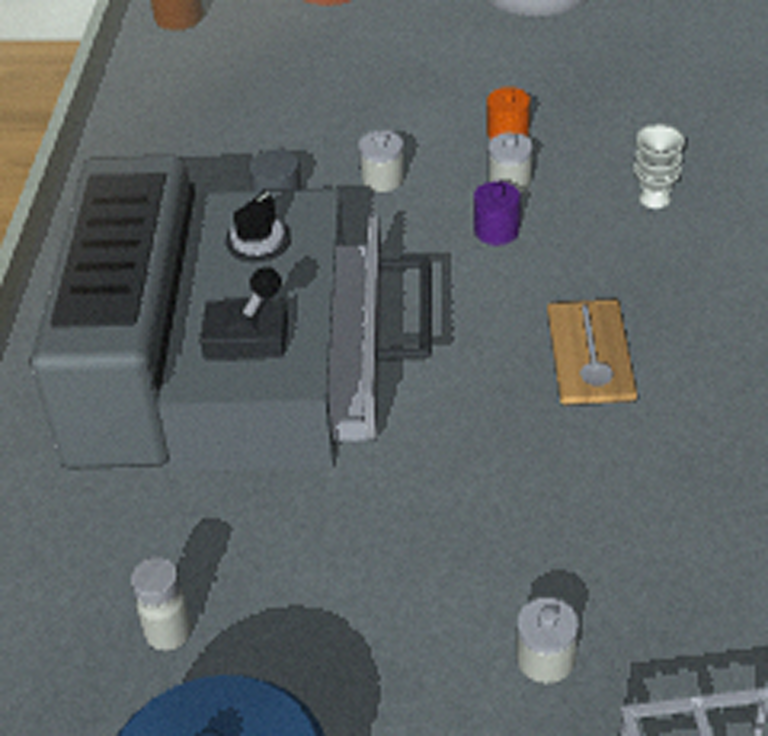

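View pics/c3.png

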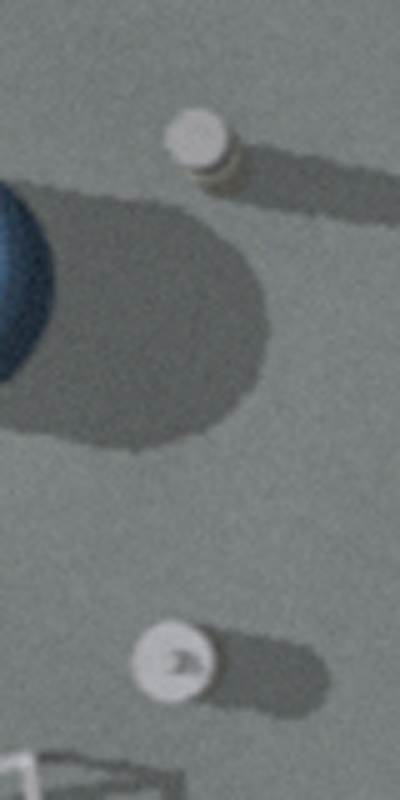

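```bash
cat >> h.py <<'E'
def lid(d,cx,cy,r=40,zlo=40,zhi=62):
    w=cloud(d); m=(abs(w[...,0]-cx)<r)&(abs(w[...,1]-cy)<r)&(w[...,2]>zlo)&(w[...,2]<zhi)
    p=w[m]
    (c,rad)=cv2.minEnclosingCircle(p[:,:2].astype(np.float32))
    return p.mean(0).round(1),len(p),np.round(c,1),round(rad,1),np.percentile(p[:,2],[5,50,95]).round(1)
E
python3 - <<'E'
from h import *
d=load('top0'); s=load('side0')
for c in((417,289),(580,-299),(449,-296),(460,-214),(451,-376)):
    print('T',lid(d,*c)); print('S',lid(s,*c))
w=cloud(d); ws=cloud(s)
for n,q in(('T',w),('S',ws)):
  for nm,zl,zh in(('deck',82,89),('block',130,142),('collar',93,100),('wing',119,135),('swblk',105,114),('ball',140,175)):
    m=(q[...,2]>zl)&(q[...,2]<zh)&(q[...,0]>550)&(q[...,0]<860)&(abs(q[...,1]+30)<170)
    p=q[m]
    if nm in('deck','swblk','collar','block') : p=p
    if len(p)<5: print(n,nm,len(p));continue
    r=cv2.minAreaRect(p[:,:2].astype(np.float32))
    print(n,nm,len(p),p.mean(0).round(1),[np.round(x,1) for x in r])
E
```

```text
T (array([417.5, 293.9,  45.5]), 197, array([417.8, 294.3]), 23.0, array([41.2, 44.9, 52.9]))
S (array([419.2, 296.2,  46.6]), 262, array([419.6, 293.1]), 24.8, array([41.6, 46. , 55.8]))
T (array([ 584. , -301. ,   45.3]), 191, array([ 583.8, -301.3]), 23.5, array([41.2, 44.7, 53.2]))
S (array([ 586.3, -298.7,   46.4]), 107, array([ 587.3, -298.4]), 28.8, array([41.7, 45.7, 54.5]))
T (array([ 448.8, -298.2,   45.5]), 195, array([ 449.3, -298.9]), 23.3, array([41. , 44.7, 53.4]))
S (array([ 450.8, -295.9,   46.3]), 103, array([ 451. , -298.2]), 24.7, array([41. , 45.8, 54.3]))
T (array([ 461.5, -216.4,   45.4]), 194, array([ 462.3, -216.5]), 23.2, array([41.1, 44.7, 53.7]))
S (array([ 463.3, -212.9,   46.3]), 121, array([ 463.3, -216.8]), 25.3, array([41.7, 45.8, 54.6]))
T (array([ 451. , -381.5,   45.2]), 203, array([ 452., -382.]), 23.3, array([41.3, 44.4, 54.1]))
S (array([ 453.3, -378.6,   46.8]), 97, array([ 454.8, -380.3]), 25.8, array([40.9, 46.3, 54.2]))
T deck 2790 [674.5 -34.7  84.2] [array([682.2, -31.9]), array([150.9, 280. ]), np.float64(2.7)]
T block 3050 [794.2 -25.3 1
[... 335 characters left out ...]
0.9]), np.float64(1.7)]
T ball 1003 [785.3 -19.8 142.8] [array([779.4, -10.6]), array([182.1, 241.8]), np.float64(35.2)]
S deck 2316 [679.7 -13.4  85.1] [array([725.2, -30. ]), array([235.8, 287. ]), np.float64(2.0)]
S block 1685 [792.5  -3.  137.9] [array([754.6, -28.1]), array([182.5, 282.7]), np.float64(3.3)]
S collar 232 [723.7  17.9  96.6] [array([715.3,   7.6]), array([276.8, 168.8]), np.float64(71.8)]
S wing 637 [761.8  17.7 128.8] [array([754.9, -26.6]), array([184.4, 283.8]), np.float64(2.7)]
S swblk 486 [710.9  31.  109.2] [array([715.7,   4.7]), array([281.3, 170.1]), np.float64(72.5)]
S ball 1133 [787.4 -15.8 143.2] [array([779.5, -26.2]), array([196.7, 247.8]), np.float64(26.6)]
```

```bash
cat >> h.py <<'E'
def box(q,x0,x1,y0,y1,z0,z1):
    m=(q[...,0]>x0)&(q[...,0]<x1)&(q[...,1]>y0)&(q[...,1]<y1)&(q[...,2]>z0)&(q[...,2]<z1); return q[m]
E
python3 - <<'E'
from h import *
d=load('top0'); s=load('side0'); w=cloud(d); ws=cloud(s)
for n,q in(('T',w),('S',ws)):
  p=box(q,560,745,-180,120,80,89)
  # front edge: min x per y bin
  ys=np.arange(-150,100,10); e=[(y+5,p[(p[:,1]>=y)&(p[:,1]<y+10)][:,0].min()) for y in ys if ((p[:,1]>=y)&(p[:,1]<y+10)).sum()>2]
  e=np.array(e); f=np.polyfit(e[:,0],e[:,1],1); print(n,'front',f,np.degrees(np.arctan(f[0])),(e[:,1]-np.polyval(f,e[:,0])).round(1))
  xs=np.arange(630,740,10)
  for nm,fn in(('L',np.max),('R',np.min)):
    g=np.array([(x+5,fn(p[(p[:,0]>=x)&(p[:,0]<x+10)][:,1])) for x in xs if ((p[:,0]>=x)&(p[:,0]<x+10)).sum()>2]); f=np.polyfit(g[:,0],g[:,1],1); print(nm,f,g[:,1].round(0))
  print('panel',[(lambda p:(p.mean(0).round(1),len(p)))(box(q,540,625,y,y+20,66,78)) for y in(-130,-60,0,60) if len(box(q,540,625,y,y+20,66,78))])
  h=box(q,500,592,-110,60,48,68); print('handle',len(h)); 
  if len(h): print(h.mean(0),[(a+5,h[(h[:,1]>a)&(h[:,1]<a+10)][:,0].round(0).min(), np.median(h[(h[:,1]>a)&(h[:,1]<a+10)][:,0])) for a in range(-110,60,10) if ((h[:,1]>a)&(h[:,1]<a+10)).sum()])
  b=box(q,620,700,0,70,148,175);print('ball',b.mean(0),b.max(0),b.min(0),len(b))
  c=box(q,640,720,-150,-60,92,135); print('knob',cv2.minEnclosingCircle(c[:,:2].astype(np.float32)),len(c))
  c=box(q,640,720,-150,-60,118,135); print('wing',c.mean(0),[np.round(t,1) for t in cv2.minAreaRect(c[:,:2].astype(np.float32))],len(c))
crop('top0',340,115,390,160,14,'c4');crop('top0',300,115,390,185,8,'c5')
E
```

```text
T front [-5.06473593e-02  6.06262613e+02] -2.899402485754699 [-0.6  0.9  1.1 -1.1 -0.5 -0.2  0.7  1.1 -0.7 -0.5 -0.3  0.6  0.7 -0.7
 -0.6 -0.2  0.1  0.7 -1.1 -1.  -0.3  0.1  0.9  1.7 -0.8]
L [3.96306411e-02 8.00628902e+01] [106. 106. 106. 106. 106. 108. 108. 109. 109. 109. 109.]
R [ 4.55597245e-02 -2.02008724e+02] [-172. -173. -173. -173. -171. -171. -171. -171. -168. -168. -169.]
panel [(array([ 581.9, -119.8,   69.2]), 27), (array([576.5, -48.9,  69.3]), 19), (array([571.3,  10.6,  68.6]), 20), (array([568.2,  69.3,  68.8]), 18)]
handle 409
[548.0211754  -31.66498532  61.59536697] [(-105, np.float64(523.0), np.float64(551.6551898098586)), (-95, np.float64(523.0), np.float64(548.96536676689)), (-85, np.float64(523.0), np.float64(529.2352882482032)), (-75, np.float64(521.0), np.float64(528.9528554662515)), (-65, np.float64(521.0), np.float64(527.711363918766)), (-55, np.float64(521.0), np.float64(569.5726647953468)), (-45, np.float64(521.0), np.float64(526.6805392730944)), (-35, np.float64(521.0), np.float64(526.3799358386044)), (-25, np.float64(518.0), np.float64(526.4135241895701))
[... 1927 characters left out ...]
, np.float64(521.0), np.float64(524.9506586083382)), (5, np.float64(520.0), np.float64(525.8114337976187)), (15, np.float64(520.0), np.float64(533.7581382633791)), (25, np.float64(519.0), np.float64(546.0415272416353)), (35, np.float64(567.0), np.float64(568.6110450513082)), (45, np.float64(566.0), np.float64(573.2920633253397)), (55, np.float64(573.0), np.float64(573.0300387418399))]
ball [652.9057901   37.47269919 157.64002744] [666.46722088  46.03345354 165.63320767] [641.44997193  23.87467479 148.13803533] 68
knob ((682.1057739257812, -93.4124526977539), 26.261810302734375) 221
wing [683.31297886 -95.03033765 125.75830549] [array([683.8, -96.7]), array([45.9, 16.5]), np.float64(52.5)] 76
```

View pics/c4.png

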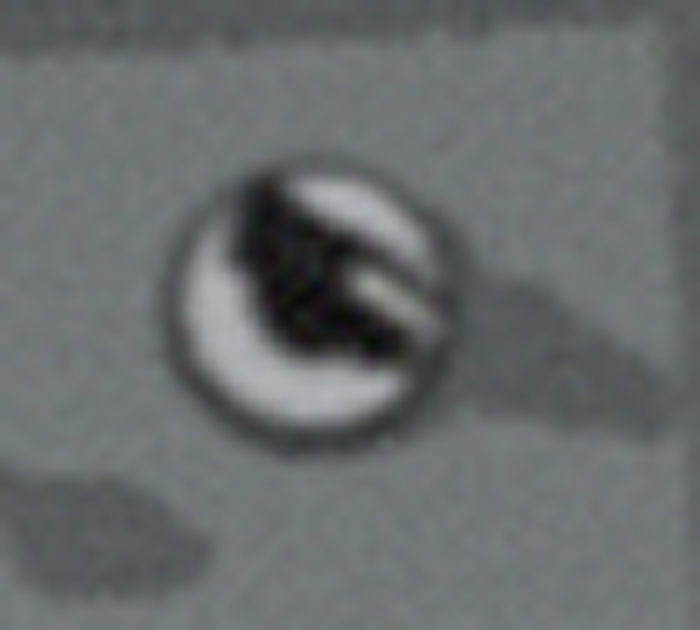

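The cooker's yaw is about +2.9° with the front centre at (609,-33). The drawer is about 38 mm out, with the handle at (525,-36). The wing is at (682.5,-97.5) and the ball at about (652,34).

Request:
apply_moves(
  plan=[0.3,0.15,-0.28,0,-50,0.3,0.15,-0.28,0,-50,0.3,0.15,-0.28,0,-50,0.3,0.15,-0.28,0,-50,0.3,0.15,-0.28,0,-50,0.3,0.15,-0.28,0,-50,0.3,0.15,-0.28,0,-50,0.3,0.15,-0.28,0,-50],
)

```text
clock: 0.77
position: [340.9, 311.7, 200.3]
ee_rot: [0.829, -0.56, -0.0, 0.001]
contact_force: [0.6, -0.1, -0.5]
gripper_width: 29.9
```

Request:
apply_moves(
  plan=[0.3,0.15,-0.285,0,-19.3,0.3,0.15,-0.285,0,-19.3,0.3,0.15,-0.285,0,-19.3,0.3,0.15,-0.285,0,-19.3,0.3,0.15,-0.285,0,-19.3,0.3,0.15,-0.285,0,-19.3,0.3,0.15,-0.285,0,-19.3,0.3,0.15,-0.285,0,-19.3],
)

```text
clock: 1.43
position: [491.1, 27.5, 200.2]
ee_rot: [0.725, -0.689, -0.0, 0.0]
contact_force: [0.5, 0.2, 0.6]
gripper_width: 30.1
```

Request:
apply_moves(
  plan=[0.3,0.0345,-0.066,-0.02,0,0.3,0.0345,-0.066,-0.04,0,0.3,0.0345,-0.066,-0.06,0,0.3,0.0345,-0.066,-0.08,0,0.3,0.0345,-0.066,-0.1,0,0.3,0.0345,-0.066,-0.115,0,0.3,0.0345,-0.066,-0.115,0,0.3,0.0345,-0.066,-0.115,0],
)

```text
clock: 2.1
position: [524.5, -36.0, 84.9]
ee_rot: [0.725, -0.689, -0.001, 0.001]
contact_force: [0.3, -0.7, 0.7]
gripper_width: 29.8
```

Run:
```python
from h import *
s=arm.read_state();print(s['clock'],s['position'],s['ee_rot'],s['joints'],s['gripper_width'])
snap('side','s1'); crop('s1',180,100,420,330,3.2,'s1c')
```

```text
2.1 [524.46109101 -35.99272588  84.85651549] [ 7.25095091e-01 -6.88647715e-01 -5.71739014e-04  1.05171645e-03] [ 2.40459837e-01  3.36519272e-01 -3.90942144e-01  2.32597703e-04
 -8.45722740e-01 -1.89064183e-01] 29.814023255984512
```

View pics/s1c.png

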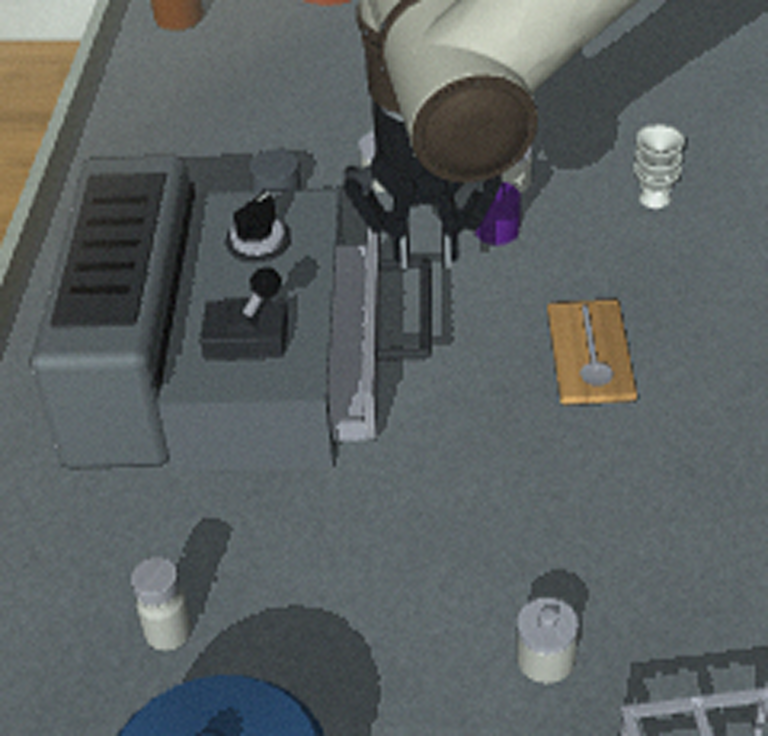

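The fingers straddle the bar. Next: descend, grip and pull.

Request:
apply_moves(
  plan=[0.3,0,0,-0.025,0,0.3,0,0,-0.045,0,0.3,0,0,-0.045,0,1,0,0,-0.045,0,1,0,0,-0.045,0,1,0,0,-0.045,0,1,0,0,-0.045,0,1,0,0,-0.045,0],
)

```text
clock: 2.82
position: [525.7, -35.6, 41.6]
ee_rot: [0.725, -0.689, 0.001, -0.001]
contact_force: [0.6, 0.2, -0.1]
gripper_width: 0.1
```

Run:
```python
from h import *
snap('side','s2'); crop('s2',260,130,360,230,7,'s2c')
snap('top','t2'); crop('t2',270,100,400,220,6,'t2c')
```

```text
(no output)
```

View pics/s2c.png

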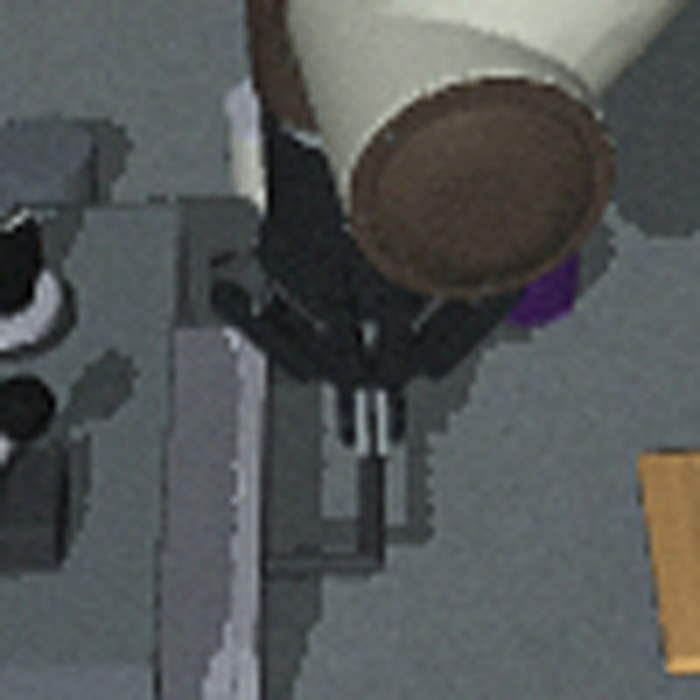

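View pics/t2c.png

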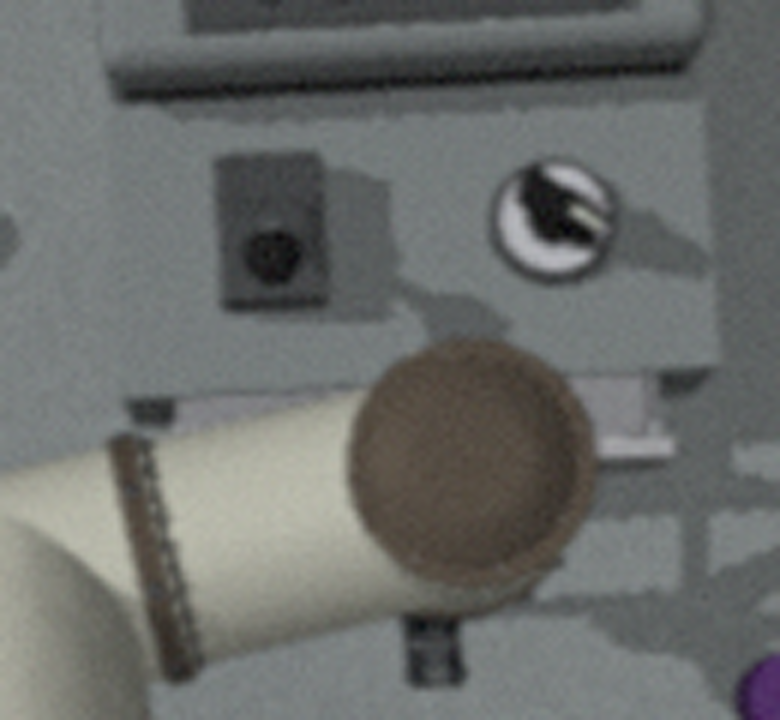

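Run:
```python
from h import *
s=arm.read_state();print(s['clock'],s['position'],s['gripper_width'],s['contact_force'],s['wrist_torque'])
d=load('s2'); print(proj(d,[525,-36,58]),proj(d,[525,-36,40]))
w=cloud(d)
for v in range(180,200,2): print(v,[tuple(w[v,u].round(0)) for u in range(306,318,2)])
```

```text
2.9167 [525.3254932  -35.71627815  41.11769163] 0.3280335957408708 [0.36017591 0.35207878 0.90297419] [ 0.0432441  -0.06179312  0.00411369]
[312.99548969 196.50668932] [313.18556201 200.98006476]
180 [(np.float64(542.0), np.float64(-30.0), np.float64(127.0)), (np.float64(536.0), np.float64(-20.0), np.float64(135.0)), (np.float64(530.0), np.float64(-17.0), np.float64(138.0)), (np.float64(536.0), np.float64(-171.0), np.float64(4.0)), (np.float64(519.0), np.float64(-25.0), np.float64(131.0)), (np.float64(514.0), np.float64(-22.0), np.float64(134.0))]
182 [(np.float64(542.0), np.float64(-29.0), np.float64(120.0)), (np.float64(536.0), np.float64(-24.0), np.float64(125.0)), (np.float64(nan), np.float64(nan), np.float64(nan)), (np.float64(526.0), np.float64(-41.0), np.float64(109.0)), (np.float64(520.0), np.float64(-24.0), np.float64(124.0)), (np.float64(514.0), np.float64(-21.0), np.float64(127.0))]
184 [(np.float64(555.0), np.float64(-157.0), np.float64(-1.0)), (np.float64(537.0), np.float64(-23.0), np.float64(118.0)), (np.float64(531.0), np.float64(-24.0), np.float64(118.0)), (np.float64
[... 1947 characters left out ...]
6 [(np.float64(552.0), np.float64(-104.0), np.float64(-4.0)), (np.float64(545.0), np.float64(-98.0), np.float64(2.0)), (np.float64(539.0), np.float64(-100.0), np.float64(0.0)), (np.float64(527.0), np.float64(-31.0), np.float64(64.0)), (np.float64(522.0), np.float64(-33.0), np.float64(63.0)), (np.float64(520.0), np.float64(-98.0), np.float64(2.0))]
198 [(np.float64(551.0), np.float64(-93.0), np.float64(-2.0)), (np.float64(545.0), np.float64(-89.0), np.float64(2.0)), (np.float64(539.0), np.float64(-92.0), np.float64(-1.0)), (np.float64(527.0), np.float64(-26.0), np.float64(62.0)), (np.float64(522.0), np.float64(-27.0), np.float64(60.0)), (np.float64(520.0), np.float64(-91.0), np.float64(0.0))]
```

Run:
```python
from h import *
crop('s1',290,150,340,200,14,'s1d')
d=load('s1'); w=cloud(d)
print(proj(d,[524.5,-36,85]),proj(d,[524.5,-36,110]),proj(d,[540,-25,85]),proj(d,[509,-25,85]))
for u in range(302,326,2): print(u,[tuple(int(a) if a==a else 0 for a in w[v,u]) for v in range(174,188,2)])
d=load('side0');w=cloud(d);print('tool start',proj(d,[190,595,199]))
```

```text
[312.87769321 189.64347005] [312.60258208 183.11562299] [307.27623082 192.18699339] [318.1220865  192.28481956]
302 [(551, -25, 152), (570, -198, -2), (569, -184, 0), (568, -173, 1), (561, -98, 59), (567, -155, 0), (567, -150, -3)]
304 [(546, -24, 153), (546, -26, 144), (546, -24, 138), (547, -27, 128), (554, -92, 64), (561, -159, -3), (560, -149, -2)]
306 [(540, -26, 151), (540, -19, 150), (541, -22, 140), (541, -23, 132), (541, -21, 126), (555, -159, -3), (554, -144, 1)]
308 [(551, -207, -1), (550, -193, 1), (549, -185, 0), (549, -177, -1), (542, -95, 61), (548, -156, 0), (547, -140, 4)]
310 [(545, -211, -5), (543, -190, 3), (543, -186, 0), (543, -175, 0), (536, -98, 59), (542, -157, -1), (541, -144, 1)]
312 [(538, -206, -1), (537, -195, 0), (536, -184, 0), (536, -177, -1), (530, -92, 64), (530, -86, 62), (529, -78, 60)]
314 [(531, -205, 0), (531, -197, -1), (530, -186, -1), (530, -174, 0), (524, -96, 61), (524, -87, 61), (523, -78, 60)]
316 [(525, -209, -3), (524, -195, 0), (524, -185, 0), (523, -172, 2), (522, -161, 4), (522, -156, 0), (522, -145, 1)]
318 [(507, -26, 151), (507, -22, 148), (508, -26, 137), (508, -24, 132), (516, -162, 2), (516, -161, -4), (515, -142, 3)]
320 [(502, -24, 153), (502, -24, 146), (502, -25, 138), (502, -27, 129), (502, -27, 122), (510, -157, -1), (509, -147, 0)]
322 [(496, -30, 148), (497, -28, 143), (497, -27, 136), (497, -30, 126), (504, -166, 0), (503, -156, 0), (503, -150, -2)]
324 [(498, -204, 0), (498, -198, -2), (498, -186, 0), (497, -173, 2), (497, -164, 1), (497, -154, 1), (497, -148, 0)]
tool start [491.08387363 392.82987458]
```

View pics/s1d.png

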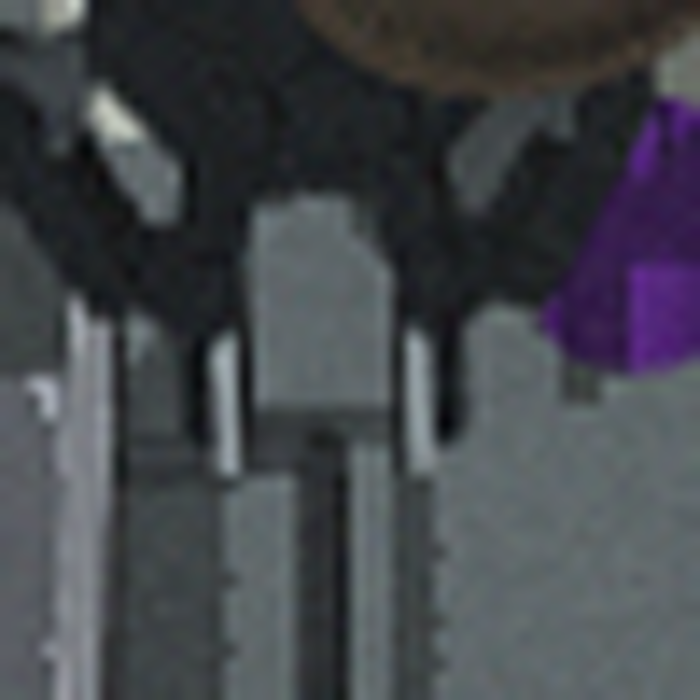

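Run:
```python
from h import *
d=load('s2')
for z in (50,60,65,70,75,80): print(z,proj(d,[525,-25,z]).round(1),proj(d,[525,-36,z]).round(1))
d=load('s1')
for z in (85,105,110,115,120,125): print(z,proj(d,[541,-25,z]).round(1))
crop('s2',295,180,330,210,20,'s2d')
```

```text
50 [312.9 201.1] [313.1 198.5]
60 [312.8 198.6] [313. 196.]
65 [312.7 197.3] [312.9 194.7]
70 [312.7 196.1] [312.9 193.5]
75 [312.6 194.8] [312.8 192.2]
80 [312.6 193.5] [312.8 190.9]
85 [306.9 192.2]
105 [306.6 187. ]
110 [306.6 185.7]
115 [306.5 184.3]
120 [306.4 183. ]
125 [306.4 181.7]
```

View pics/s2d.png

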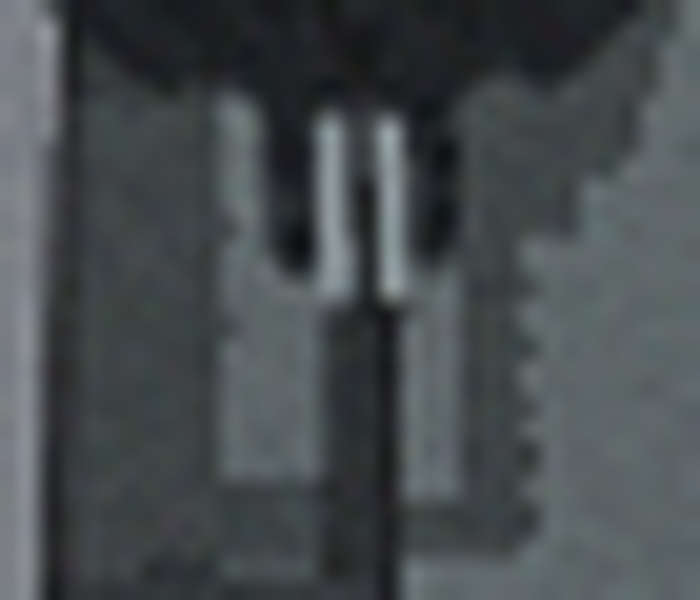

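The side picture puts the fingertips near z=74 while the state reports 41, so the fingers closed above the bar. The image-based tip height is about 33 mm above the reported one. Reopening, going lower and watching the force.

Request:
apply_moves(
  plan=[0.3,0,0,0,0,0.3,0,0,0,0,0.3,0,0,0,0,0.3,0,0,-0.008,0,0.3,0,0,-0.016,0,0.3,0,0,-0.023,0,0.3,0,0,-0.03,0,0.3,0,0,-0.03,0],
)

```text
clock: 3.58
position: [523.5, -36.1, 8.4]
ee_rot: [0.725, -0.689, -0.001, 0.002]
contact_force: [-0.5, -0.0, 0.1]
gripper_width: 29.8
```

Request:
apply_moves(
  plan=[1,0,0,0,0,1,0,0,0,0,1,0,0,0,0,1,0,0,0,0,1,0,0,0,0],
)

```text
clock: 4.0
position: [525.3, -35.7, 10.5]
ee_rot: [0.725, -0.689, 0.0, -0.0]
contact_force: [1.6, -0.7, -4.7]
gripper_width: 7.7
```

Run:
```python
from h import *
snap('side','s3'); crop('s3',280,160,340,220,12,'s3c')
```

```text
(no output)
```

View pics/s3c.png

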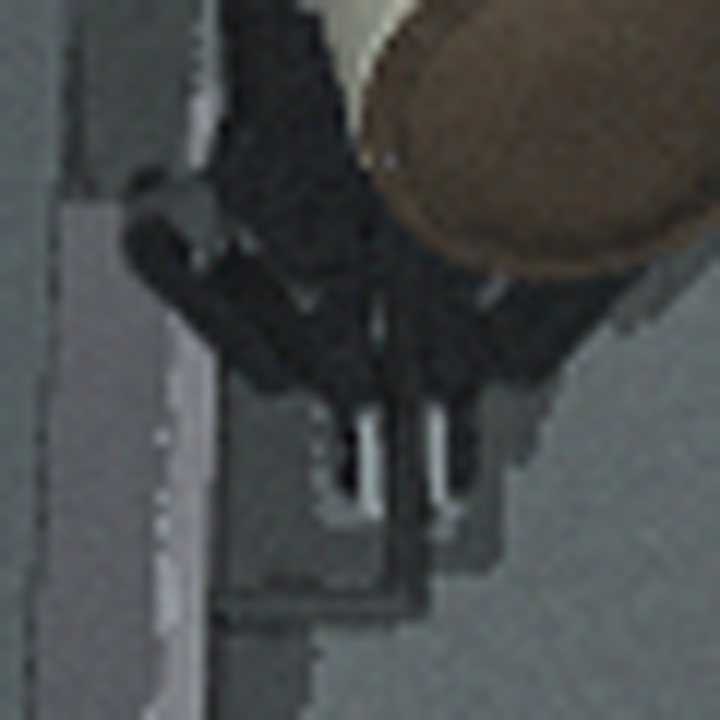

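The bar is gripped and the image puts the tips near z=41, so true z is about reported + 31 mm. Pulling the drawer out.

Request:
apply_moves(
  plan=[1,-0.01,-0.0005,0,0,1,-0.022,-0.0011,0,0,1,-0.034,-0.0017,0,0,1,-0.046,-0.0023,0,0,1,-0.058,-0.0029,0,0,1,-0.068,-0.0034,0,0,1,-0.076,-0.0038,0,0,1,-0.076,-0.0038,0,0],
)

```text
clock: 4.72
position: [446.5, -39.7, 10.5]
ee_rot: [0.725, -0.689, -0.001, 0.001]
contact_force: [-1.2, 2.6, -3.0]
gripper_width: 7.7
```

Request:
apply_moves(
  plan=[1,-0.003,0,0,0,1,-0.006,0,0,0,1,-0.008,0,0,0,1,-0.008,0,0,0],
)

```text
clock: 5.05
position: [445.2, -39.6, 10.6]
ee_rot: [0.726, -0.688, 0.003, -0.003]
contact_force: [9.2, -8.0, -15.4]
gripper_width: 7.7
```

At the stop. Release and rise.

Request:
apply_moves(
  plan=[1,0.003,0,0,0,0.3,0.003,0,0,0,0.3,0.003,0,0,0,0.3,0.003,0,0,0,0.3,0.003,0,0.04,0,0.3,0.003,0,0.08,0,0.3,0.003,0,0.12,0,0.3,0.003,0,0.15,0],
)

```text
clock: 5.72
position: [444.8, -39.5, 164.2]
ee_rot: [0.725, -0.688, 0.001, -0.002]
contact_force: [0.3, -0.4, -0.8]
gripper_width: 30.3
```

Run:
```python
from h import *
s=arm.read_state();print(s['position'],s['ee_rot'],s['gripper_width'],s['contact_force'],s['joints'].round(2))
d=snap('top','t4'); s=snap('side','s4'); crop('t4',190,60,480,290,2.7,'t4c')
for c in((417,289),(582,-299),(449,-296)):
    print('T',lid(d,*c)); print('S',lid(s,*c))
for q in(cloud(d),cloud(s)):
  print([(lambda p:(p.mean(0).round(1),len(p)))(box(q,450,545,y,y+15,64,80)) for y in(-145,-130,30,40,50,60) if len(box(q,450,545,y,y+15,64,80))])
```

```text
[444.77638204 -39.45487664 164.24042943] [ 0.72539724 -0.68832745  0.00137218 -0.00151096] 30.26732102619318 [ 0.30698066 -0.42296004 -0.78302307] [ 0.28  0.11 -0.47  0.   -0.99 -0.23]
T (array([418.5, 296.9,  46. ]), 174, array([417.8, 295. ]), 22.8, array([41.5, 45.2, 54.8]))
S (array([419.2, 296.1,  46.8]), 259, array([419.8, 293.7]), 24.5, array([42.6, 46.1, 55.7]))
T (array([ 584.2, -301.3,   45.2]), 190, array([ 584.2, -301.7]), 22.9, array([41.1, 44.4, 53.6]))
S (array([ 586.3, -298.1,   46.2]), 111, array([ 587. , -301.5]), 25.3, array([41. , 45.6, 55. ]))
T (array([ 448.8, -298.9,   45.2]), 196, array([ 449.2, -299.3]), 23.0, array([41.2, 44.5, 53.9]))
S (array([ 447.9, -294.4,   46.7]), 91, array([ 447.2, -299.5]), 26.0, array([41. , 45.9, 55.3]))
[(array([ 500.5, -143.5,   67.9]), 4), (array([492.1,  43.1,  68.2]), 2), (array([491.7,  48.3,  67.8]), 6), (array([490. ,  58.6,  68.3]), 12), (array([488.4,  66.9,  67.3]), 14)]
[(array([ 498.8, -136.4,   70.1]), 10), (array([ 498.9, -123.8,   70.2]), 6), (array([490.8,  38.6,  70.2]), 10), (array([490.1,  47.3,  70. ]), 13), (array([489.5,  57.3,  69.2]), 16), (array([488.5,  67.4,  68.9]), 15)]
```

View pics/t4c.png

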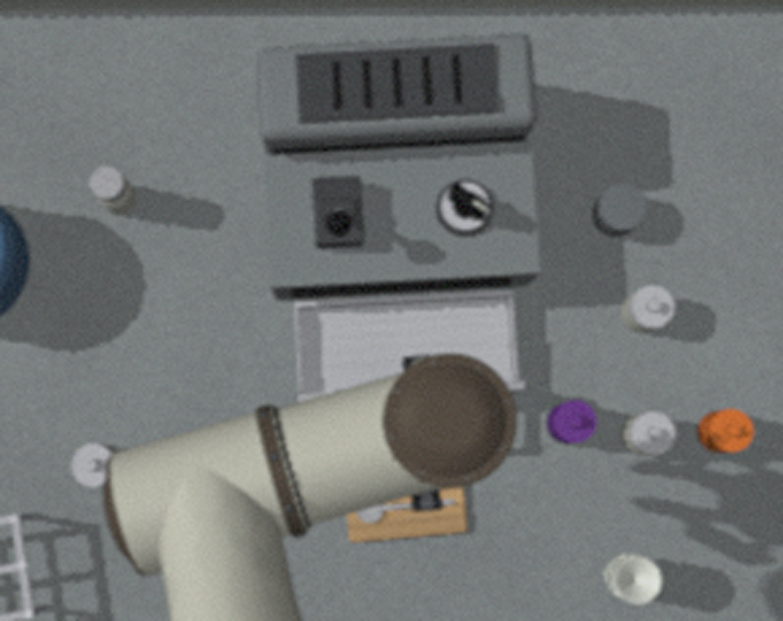

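View pics/s4.png

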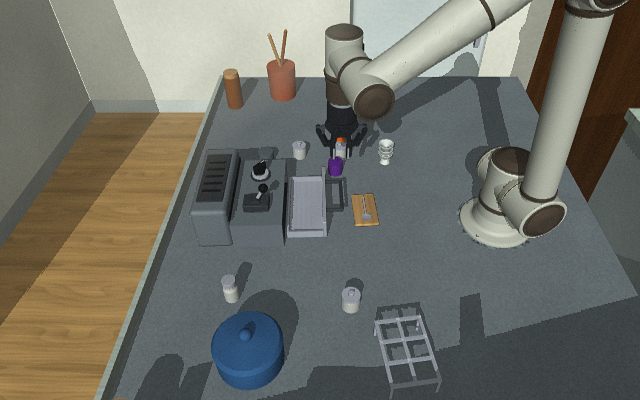

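The drawer is fully out, with the floor centre at about (547.5,-36). Next is the coddler between the look-alikes at (449,-298.5), with the jaw along x.

Request:
apply_moves(
  plan=[-1,0.005,-0.2587,0,0,-1,0.005,-0.2587,0,0,-1,0.005,-0.2587,0,0,-1,0.005,-0.2587,0,0,-1,0.005,-0.2587,0,0,-1,0.005,-0.2587,0,0,-1,0.005,-0.2587,0,0,-1,0.005,-0.2587,0,0],
)

```text
clock: 6.48
position: [448.2, -300.5, 159.4]
ee_rot: [0.724, -0.69, -0.001, 0.0]
contact_force: [0.6, 0.6, 0.3]
gripper_width: 85.4
```

Request:
apply_moves(
  plan=[-1,0,0,-0.02,0,-1,0,0,-0.05,0,-1,0,0,-0.08,0,-1,0,0,-0.11,0,-1,0,0,-0.12,0,-1,0,0,-0.12,0],
)

```text
clock: 6.98
position: [446.8, -296.5, 38.0]
ee_rot: [0.725, -0.688, -0.003, 0.001]
contact_force: [-0.1, 0.6, 0.6]
gripper_width: 85.6
```

Run:
```python
from h import *
d=snap('side','s5'); crop('s5',310,100,390,190,8,'s5c')
for z in (40,60,65,70,75,80,90): print(z,proj(d,[449,-287,z]).round(1),(proj(d,[449,-287,z])-[310,100])*8)
```

```text
40 [339.5 149.1] [236.22759165 392.55920459]
60 [339.6 144.2] [236.61658673 353.71505318]
65 [339.6 143. ] [236.71492345 343.89537527]
70 [339.6 141.8] [236.81370121 334.03165663]
75 [339.6 140.5] [236.91292297 324.12360033]
80 [339.6 139.3] [237.01259174 314.17090674]
90 [339.7 136.8] [237.21328245 294.13039564]
```

View pics/s5c.png

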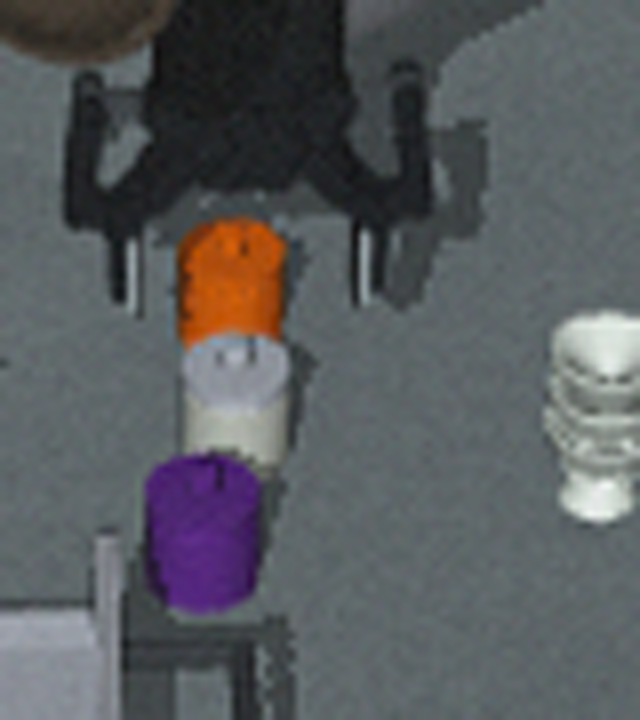

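Tips show at z≈81 when open against a reported 38, which agrees with +31 plus the 13 mm swing. Descending and gripping.

Request:
apply_moves(
  plan=[-1,0.002,0,-0.02,0,-1,0.002,0,-0.04,0,-1,0.002,0,-0.055,0,-1,0.002,0,-0.062,0,1,0.002,0,-0.062,0,1,0.002,0,-0.062,0,1,0.002,0,-0.062,0,1,0.002,0,-0.062,0],
)

```text
clock: 7.7
position: [452.5, -298.8, -19.5]
ee_rot: [0.725, -0.688, 0.002, -0.001]
contact_force: [-0.8, -0.5, 2.0]
gripper_width: 44.6
```

Request:
apply_moves(
  plan=[1,0,0,0,0,1,0,0,0.004,0,1,0,0,0.008,0],
)

```text
clock: 7.95
position: [450.7, -298.1, -13.1]
ee_rot: [0.725, -0.689, -0.0, -0.0]
contact_force: [-0.3, 0.2, -1.2]
gripper_width: 44.4
```

Run:
```python
from h import *
d=snap('side','s6'); crop('s6',310,100,390,190,8,'s6c')
```

```text
(no output)
```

View pics/s6c.png

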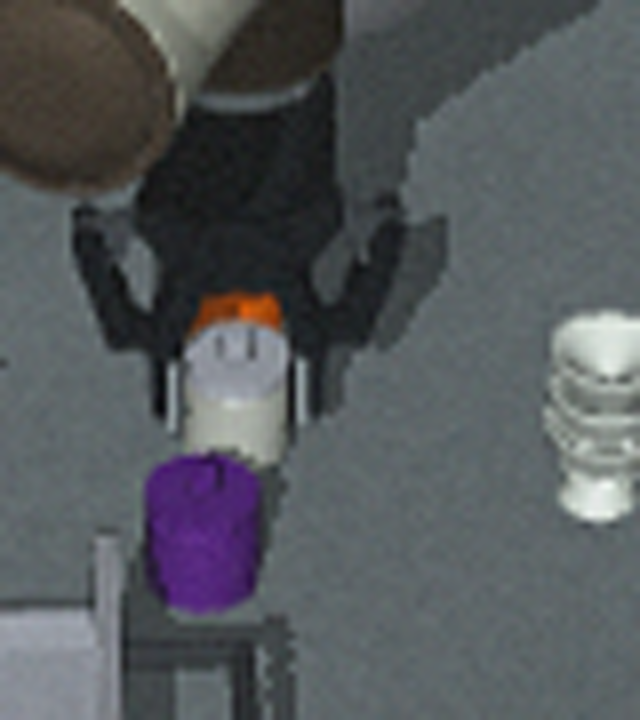

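Gripped and lifted 8 mm. Now lift clear and carry it to the right slot (551,-108).

Request:
apply_moves(
  plan=[1,0,0,0.03,0,1,0,0,0.065,0,1,0,0,0.1,0,1,0.005,0.01,0.1135,5,1,0.02,0.038,0.1135,12,1,0.038,0.072,0.1135,19,1,0.056,0.106,0.1135,26,1,0.074,0.14,0.1135,33],
)

```text
clock: 8.67
position: [525.0, -156.9, 100.2]
ee_rot: [0.892, -0.452, -0.0, -0.0]
contact_force: [0.8, -0.3, -2.0]
gripper_width: 44.4
```

Request:
apply_moves(
  plan=[1,0.015,0.028,0,7,1,0.026,0.05,0,14,1,0.026,0.05,0,21,1,0.026,0.05,0,28,1,0.026,0.05,0,35,1,0.026,0.05,0,42,1,0.026,0.05,0,49,1,0.026,0.05,0,56],
)

```text
clock: 9.33
position: [550.5, -108.2, 99.7]
ee_rot: [1.0, 0.02, -0.0, -0.0]
contact_force: [0.2, -0.7, -1.6]
gripper_width: 44.5
```

Request:
apply_moves(
  plan=[1,0,0,0,1,1,0,0,-0.02,1,1,0,0,-0.04,1,1,0,0,-0.05,1,1,0,0,-0.05,1],
)

```text
clock: 9.75
position: [548.7, -108.3, 47.4]
ee_rot: [1.0, 0.025, -0.003, -0.0]
contact_force: [-0.5, 0.1, -2.0]
gripper_width: 44.8
```

Run:
```python
from h import *
st=arm.read_state();print(st['position'],st['gripper_width'])
d=snap('side','s7'); crop('s7',250,130,360,250,6,'s7c')
w=cloud(d); p=box(w,500,600,-150,-70,40,130); print(len(p))
```

```text
[ 548.67516302 -108.33488619   47.39604305] 44.82539623942558
196
```

View pics/s7c.png

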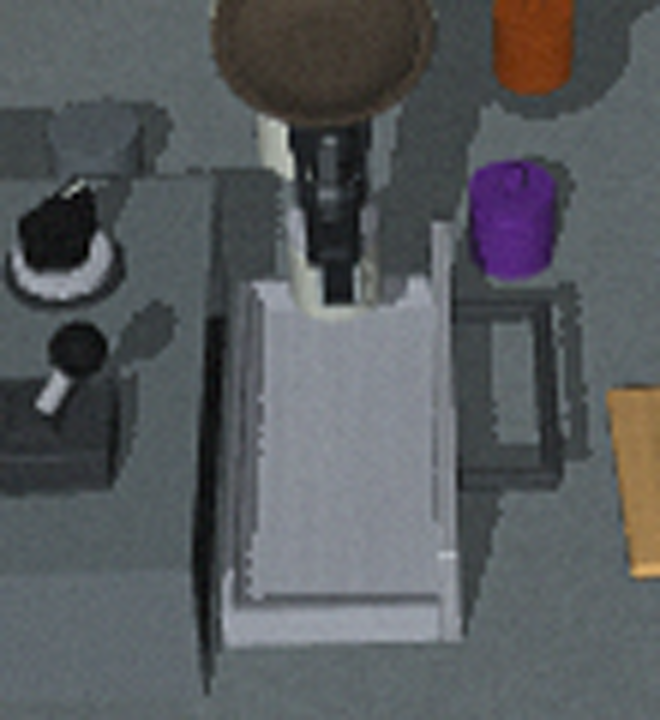

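Request:
apply_moves(
  plan=[1,0,0.004,-0.02,0,1,0,0.004,-0.035,0,1,0,0.004,-0.046,0,1,0,0.004,-0.053,0,1,0,0.004,-0.056,0,1,0,0.004,-0.057,0,1,0,0.004,-0.057,0],
)

```text
clock: 10.38
position: [552.5, -104.3, -5.5]
ee_rot: [1.0, 0.026, 0.001, 0.0]
contact_force: [-1.4, 0.3, 1.8]
gripper_width: 44.6
```

Request:
apply_moves(
  plan=[-0.2,0,0,0,0,-0.2,0,0,0,0,-0.2,0,0,0,0,-0.2,0,0,0.02,0,-0.2,0,0,0.05,0,-0.2,0,0,0.09,0,-0.2,0,0,0.13,0,-0.2,0,0,0.15,0],
)

```text
clock: 11.05
position: [553.5, -104.6, 148.6]
ee_rot: [1.0, 0.026, 0.004, 0.001]
contact_force: [-0.1, 0.3, 0.5]
gripper_width: 51.2
```

Run:
```python
from h import *
st=arm.read_state();print(st['position'],st['gripper_width'],st['joints'].round(2))
s=snap('side','s8'); crop('s8',180,100,400,330,3,'s8c')
print(lid(s,548,-106,34,50,80))
d=snap('top','t8')
for c in((418,294),(585,-301)):
    print('T',lid(d,*c)); print('S',lid(s,*c))
```

```text
[ 553.50862225 -104.61591151  148.57939719] 51.24478686419954 [ 0.1   0.32 -0.23  0.   -1.01  1.52]
(array([553.6, -98.6,  59.3]), 154, array([ 554.1, -103.1]), 26.2, array([52.6, 59.2, 69.2]))
T (array([425.7, 325.7,  45.4]), 86, array([426.3, 329.2]), 20.0, array([40.9, 44.9, 52.5]))
S (array([427.1, 324.7,  46. ]), 90, array([428.2, 330.8]), 21.3, array([42.7, 45.8, 49.2]))
T (array([ 584.2, -301. ,   45.4]), 192, array([ 584.1, -301.6]), 22.8, array([41. , 44.5, 54.8]))
S (array([ 597.4, -296.5,   45.7]), 50, array([ 594.7, -298.4]), 23.5, array([41.3, 45.7, 49.3]))
```

View pics/s8c.png

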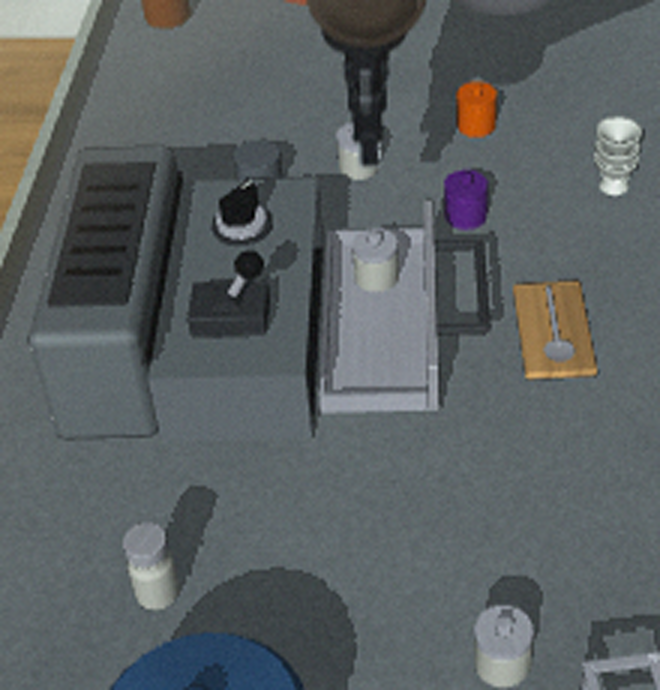

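The first coddler stands in the drawer at (553,-103). The left one has been knocked to about (428,331) and I'll re-measure it later. Next: the coddler at (584.5,-301.5).

Request:
apply_moves(
  plan=[-1,0.0335,-0.1975,0,0,-1,0.0335,-0.1975,0,0,-1,0.0335,-0.1975,0,0,-1,0.0335,-0.1975,0,0,-1,0.0335,-0.1975,0,0,-1,0.0335,-0.1975,-0.03,0,-1,0.0335,-0.1975,-0.06,0,-1,0.0335,-0.1975,-0.08,0],
)

```text
clock: 11.82
position: [582.1, -302.0, 58.7]
ee_rot: [1.0, 0.024, -0.002, -0.001]
contact_force: [-0.3, 0.3, -0.4]
gripper_width: 85.5
```

Run:
```python
from h import *
st=arm.read_state();print(st['position'],st['gripper_width'],st['joints'].round(2))
s=snap('side','s9'); crop('s9',260,90,360,190,7,'s9c')
print(lid(s,585,-301))
```

```text
[ 582.09673196 -301.993796     58.68748969] 85.47545203319488 [-0.23  0.56 -0.08 -0.   -0.94  1.85]
(array([ 585.9, -298.8,   46.5]), 107, array([ 586. , -303.2]), 25.5, array([41.4, 46. , 55.4]))
```

View pics/s9c.png

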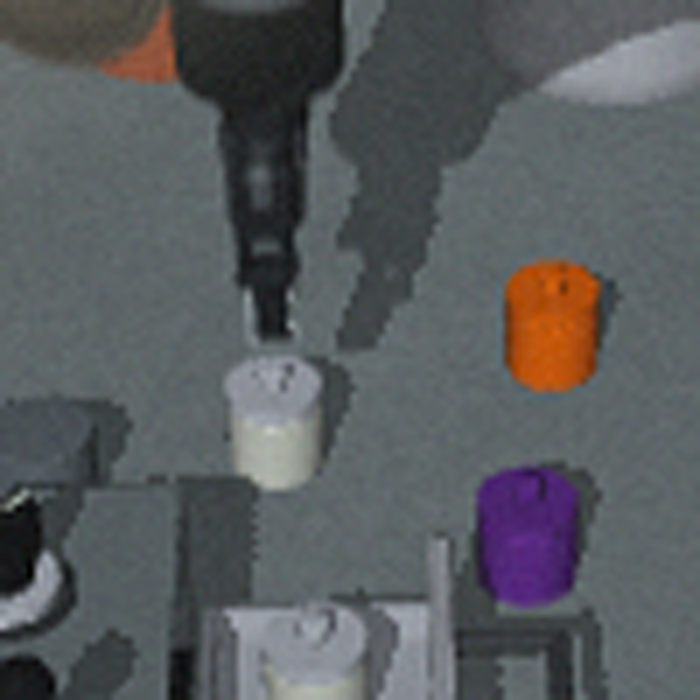

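Aligned. Down to commanded z=-15 and grip.

Request:
apply_moves(
  plan=[-1,0,0,-0.02,0,-1,0,0,-0.045,0,-1,0,0,-0.065,0,-1,0,0,-0.078,0,-1,0,0,-0.078,0,1,0,0,-0.078,0,1,0,0,-0.078,0,1,0,0,-0.078,0],
)

```text
clock: 12.53
position: [585.8, -302.1, -13.2]
ee_rot: [1.0, 0.026, 0.001, 0.001]
contact_force: [-0.2, 0.5, -0.1]
gripper_width: 51.4
```

Request:
apply_moves(
  plan=[1,0,0,0,0,1,0,0,0,0,1,0,0,0.02,0,1,0,0,0.05,0,1,0,0,0.085,0,1,0,0,0.12,0,1,0,0,0.125,0,1,0,0,0.125,0],
)

```text
clock: 13.2
position: [586.2, -302.1, 113.6]
ee_rot: [1.0, 0.026, 0.003, 0.001]
contact_force: [0.3, 0.1, -2.2]
gripper_width: 44.4
```

Run:
```python
from h import *
st=arm.read_state();print(st['position'],st['gripper_width'],st['joints'].round(2),st['contact_force'])
s=snap('side','s10'); crop('s10',240,60,360,200,5,'s10c')
```

```text
[ 586.15107043 -302.11541636  113.58938701] 44.36497178151227 [-0.23  0.51 -0.02 -0.   -1.03  1.85] [ 0.29885506  0.10266667 -2.16938749]
```

View pics/s10c.png

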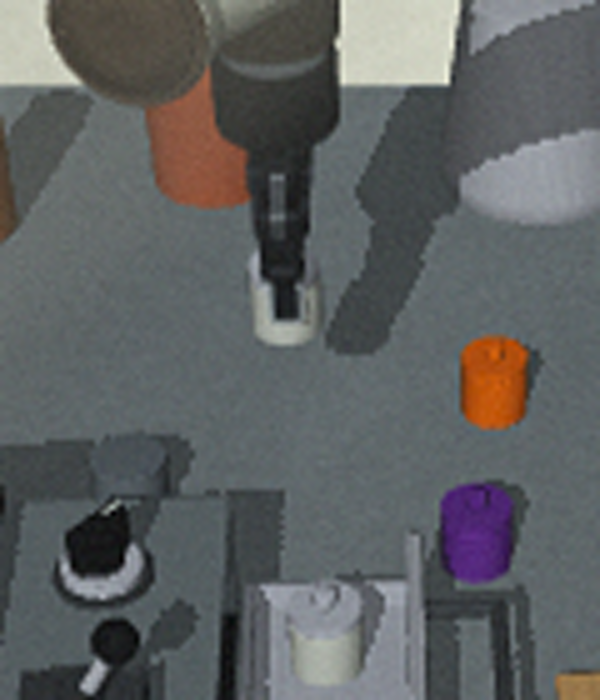

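Request:
apply_moves(
  plan=[1,-0.002,0.02,0,0,1,-0.008,0.055,0,0,1,-0.013,0.095,0,0,1,-0.018,0.135,0,0,1,-0.024,0.175,0,0,1,-0.03,0.215,0,0,1,-0.034,0.25,0,0,1,-0.037,0.2675,0,0],
)

```text
clock: 13.92
position: [545.0, -31.1, 107.6]
ee_rot: [1.0, 0.027, -0.003, -0.0]
contact_force: [0.2, 0.1, -2.2]
gripper_width: 44.2
```

Request:
apply_moves(
  plan=[1,0,0,0,0,1,0,0,-0.035,0,1,0,0,-0.07,0,1,0,0,-0.09,0,1,0,0,-0.1,0,1,0,0,-0.107,0,1,0,0,-0.11,0,1,0,0,-0.11,0],
)

```text
clock: 14.58
position: [549.7, -34.7, 1.2]
ee_rot: [1.0, 0.026, 0.002, 0.0]
contact_force: [0.6, -0.5, 1.2]
gripper_width: 44.5
```

Run:
```python
from h import *
st=arm.read_state();print(st['position'],st['gripper_width'],st['joints'].round(2),st['contact_force'])
s=snap('side','s11'); crop('s11',250,130,360,250,6,'s11c')
```

```text
[549.6910593  -34.73545807   1.23951561] 44.53351512702999 [ 0.23  0.49 -0.42  0.   -0.67  1.39] [ 0.60334354 -0.53262223  1.18484954]
```

View pics/s11c.png

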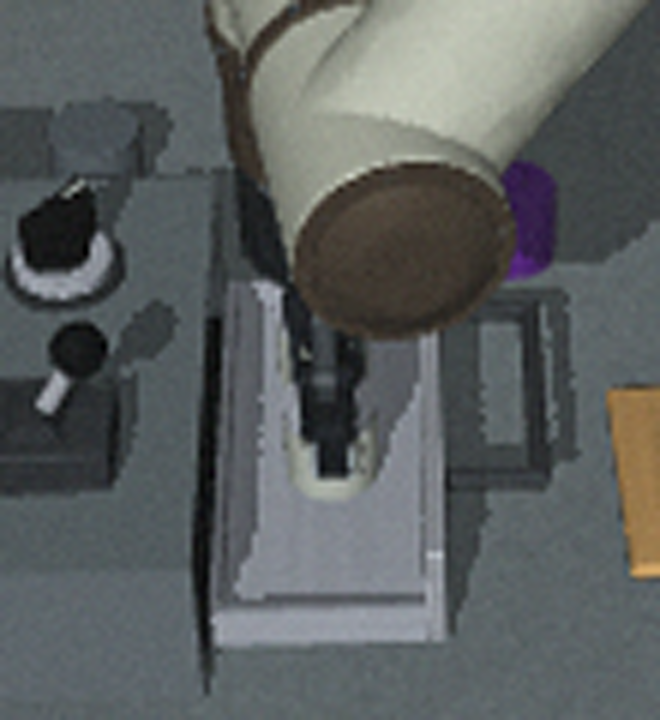

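Request:
apply_moves(
  plan=[1,0,0,-0.001,0,-0.2,0,0,-0.001,0,-0.2,0,0,-0.001,0,-0.2,0,0,-0.001,0,-0.2,0,0,0.02,0,-0.2,0,0,0.06,0,-0.2,0,0,0.1,0,-0.2,0,0,0.14,0],
)

```text
clock: 15.3
position: [546.7, -34.4, 141.2]
ee_rot: [1.0, 0.026, -0.001, 0.0]
contact_force: [0.8, 0.3, -0.3]
gripper_width: 51.0
```

Request:
apply_moves(
  plan=[-0.2,-0.03,0.09,0,0,-0.2,-0.06,0.18,0,0,-0.2,-0.06,0.18,0,0,-0.2,-0.06,0.18,0,0,-0.2,-0.06,0.18,0,0],
)

```text
clock: 15.72
position: [486.1, 148.5, 140.2]
ee_rot: [1.0, 0.027, 0.0, -0.0]
contact_force: [0.5, -0.3, 0.1]
gripper_width: 51.2
```

Run:
```python
from h import *
st=arm.read_state();print(st['position'],st['gripper_width'],st['joints'].round(2))
s=snap('side','s12'); d=snap('top','t12'); crop('s12',180,100,440,330,3,'s12c')
for c in ((554,-103),(549,-35)): print(lid(s,*c,34,50,80),lid(d,*c,34,50,80))
for c in ((426,329),): print(lid(s,*c),lid(d,*c))
```

```text
[486.14161757 148.49202895 140.22885784] 51.19717283077417 [ 0.62  0.24 -0.36 -0.   -0.96  1.01]
(array([558.7, -97.7,  59.5]), 147, array([ 561. , -103.5]), 26.9, array([51.9, 59.2, 68.8])) (array([ 556.3, -102.2,   59.1]), 208, array([ 556.8, -102.3]), 22.9, array([54.5, 58.4, 68. ]))
(array([549.4, -28.7,  59.4]), 172, array([550.5, -33.3]), 25.3, array([52.1, 59.5, 68. ])) (array([547.9, -33.1,  59.1]), 201, array([548.1, -33.2]), 22.6, array([54.7, 58.4, 66.5]))h.py:27: RuntimeWarning: Mean of empty slice.
  return p.mean(0).round(1),len(p),np.round(c,1),round(rad,1),np.percentile(p[:,2],[5,50,95]).round(1)
  ret = um.true_divide(
Traceback (most recent call last):
  File "h.py", line 27, in lid
    return p.mean(0).round(1),len(p),np.round(c,1),round(rad,1),np.percentile(p[:,2],[5,50,95]).round(1)
                                                                ~~~~~~~~~~~~~^^^^^^^^^^^^^^^^^^
IndexError: index -1 is out of bounds for axis 0 with size 0
```

View pics/s12c.png

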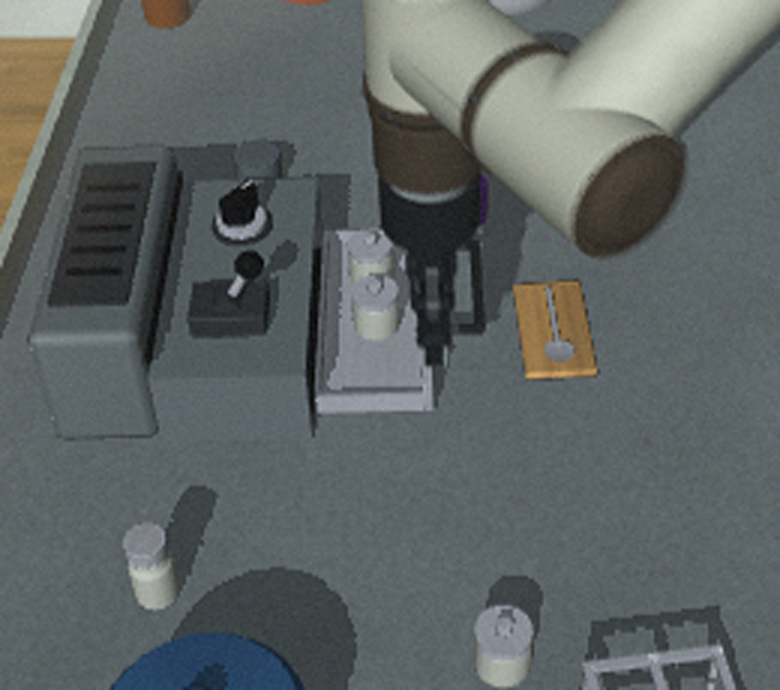

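View pics/t12.png

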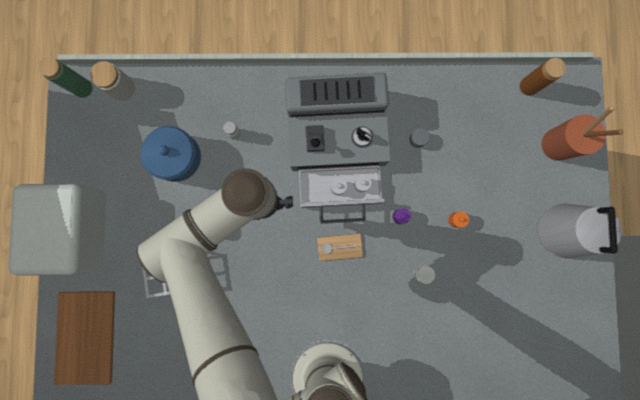

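Two coddlers stand in the drawer at (556,-102) and (548,-33). The third shows at side px (348,313).

Run:
```python
from h import *
s=load('s12'); d=load('t8')
for c in ((426,329),(430,345)): print(lid(s,*c))
print(lid(d,430,340))
print('rack',[x.round(0) for x in (lambda p:(p.min(0),p.max(0)))(box(cloud(s),200,420,300,520,48,58))])
crop('s12',310,270,460,400,5,'s12d')
```

```text
(array([427.2, 339.2,  46.6]), 286, array([427. , 337.1]), 23.8, array([41.9, 46. , 54.9]))
(array([427.2, 339.2,  46.6]), 286, array([427. , 337.1]), 23.8, array([41.9, 46. , 54.9]))
(array([425.7, 337. ,  45.7]), 203, array([424.8, 337.2]), 23.5, array([41.2, 44.9, 54.3]))
rack [array([237., 326.,  48.]), array([419., 520.,  58.])]
```

View pics/s12d.png

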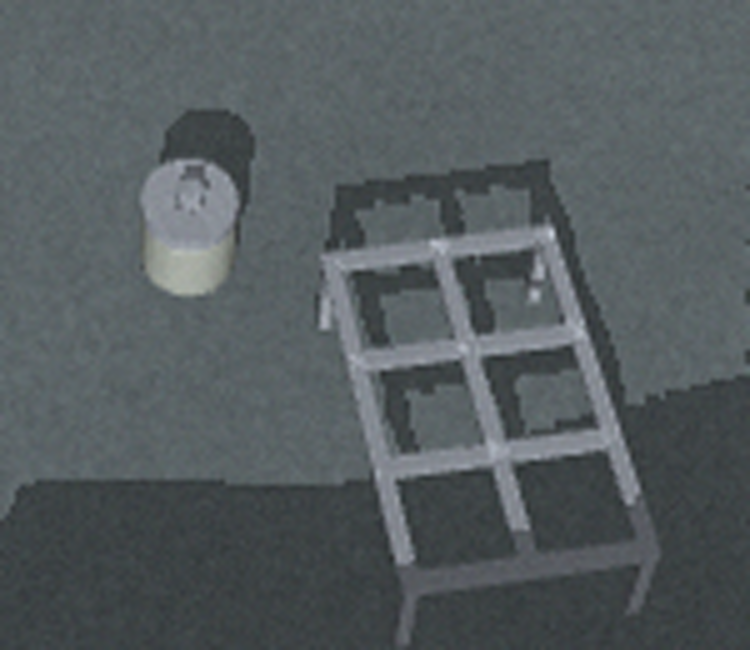

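Request:
apply_moves(
  plan=[-1,-0.0615,0.191,0,0,-1,-0.0615,0.191,0,0,-1,-0.0615,0.191,0,0,-1,-0.0615,0.191,0,0,-1,-0.0615,0.191,0,0,-1,-0.0615,0.191,-0.03,0,-1,-0.0615,0.191,-0.06,0,-1,-0.0615,0.191,-0.075,0],
)

```text
clock: 16.48
position: [424.3, 335.3, 61.7]
ee_rot: [1.0, 0.026, -0.002, 0.002]
contact_force: [-0.7, -0.3, -0.7]
gripper_width: 85.2
```

Run:
```python
from h import *
st=arm.read_state();print(st['position'],st['gripper_width'],st['joints'].round(2))
s=snap('side','s13'); crop('s13',300,220,440,370,5,'s13c'); print(lid(s,426,337))
```

```text
[424.31808722 335.26238474  61.69242079] 85.2385703922588 [ 0.97  0.39 -0.38 -0.   -0.81  0.66]
(array([432.2, 343.6,  45.6]), 166, array([427.3, 338.7]), 23.9, array([41.2, 45.6, 48.8]))
```

View pics/s13c.png

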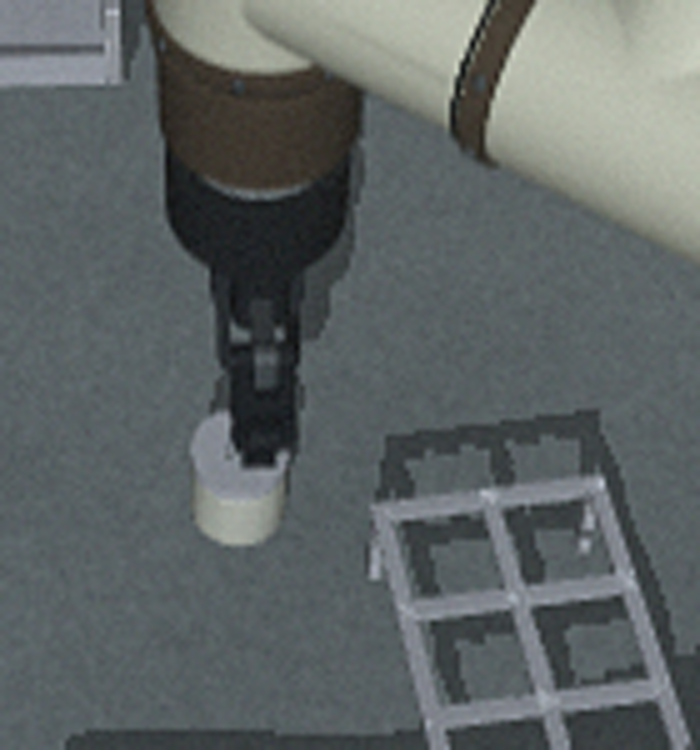

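Run:
```python
from h import *
s=load('s13')
for x in (420,426): print([((proj(s,[x,y,z])-[300,220])*5).round() for y in (380,387) for z in(100,108)], ((proj(s,[x,337,46])-[300,220])*5).round())
```

```text
[array([257., 464.]), array([257., 454.]), array([257., 478.]), array([258., 468.])] [253. 449.]
[array([243., 464.]), array([244., 453.]), array([243., 478.]), array([244., 467.])] [240. 449.]
```

The finger is about 5 mm short in x, so I correct for that on the way down.

Request:
apply_moves(
  plan=[-1,0.004,0.001,-0.02,0,-1,0.004,0.001,-0.045,0,-1,0.004,0.001,-0.065,0,-1,0.004,0.001,-0.079,0,-1,0.004,0.001,-0.079,0,1,0.004,0.001,-0.079,0,1,0.004,0.001,-0.079,0,1,0.004,0.001,-0.079,0],
)

```text
clock: 17.2
position: [430.9, 338.5, -12.5]
ee_rot: [1.0, 0.026, 0.001, -0.001]
contact_force: [-0.4, -0.0, 0.4]
gripper_width: 51.8
```

Request:
apply_moves(
  plan=[1,0,0,0,0,1,0,0,0,0,1,0,0,0.02,0,1,0,0,0.05,0,1,0,0,0.085,0,1,0,0,0.12,0,1,0,0,0.125,0,1,0,0,0.125,0],
)

```text
clock: 17.87
position: [431.0, 339.3, 114.2]
ee_rot: [1.0, 0.026, 0.002, -0.003]
contact_force: [0.1, 0.1, -1.3]
gripper_width: 44.5
```

Run:
```python
from h import *
st=arm.read_state();print(st['position'],st['gripper_width'],st['contact_force'])
s=snap('side','s14'); crop('s14',300,180,440,330,5,'s14c')
```

```text
[430.99767408 339.25729269 114.20133433] 44.537868892457325 [ 0.1139448   0.09206995 -1.33933994]
```

View pics/s14c.png

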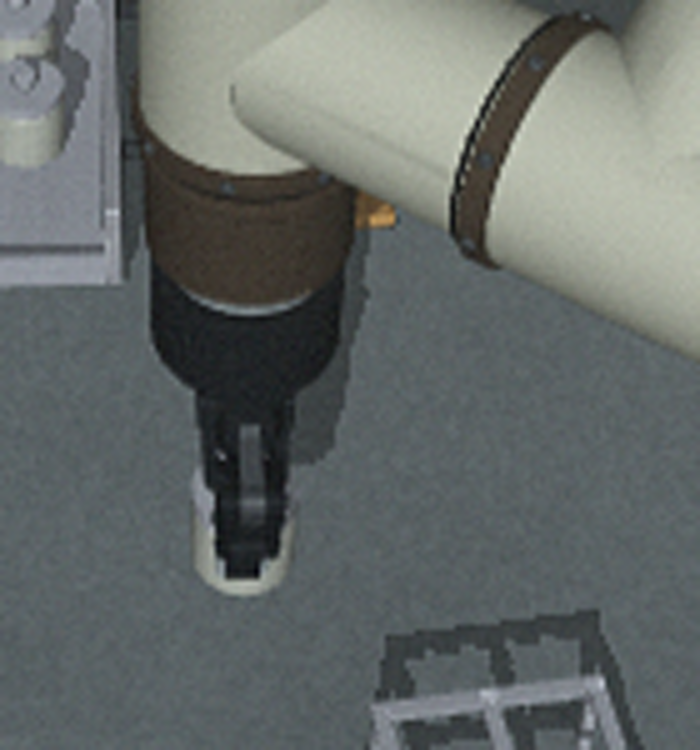

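Request:
apply_moves(
  plan=[1,0.008,-0.02,0,0,1,0.021,-0.055,0,0,1,0.035,-0.09,0,0,1,0.049,-0.125,0,0,1,0.063,-0.16,0,0,1,0.077,-0.195,0,0,1,0.09,-0.23,0,0,1,0.103,-0.265,0,0],
)

```text
clock: 18.58
position: [531.7, 70.5, 108.6]
ee_rot: [1.0, 0.026, -0.002, 0.001]
contact_force: [0.9, 1.2, -1.1]
gripper_width: 44.4
```

Request:
apply_moves(
  plan=[1,0.011,-0.027,0,0,1,0.014,-0.035,0,0,1,0.014,-0.035,-0.035,0,1,0.014,-0.035,-0.06,0,1,0.014,-0.035,-0.08,0,1,0.014,-0.035,-0.09,0,1,0.014,-0.035,-0.09,0],
)

```text
clock: 19.17
position: [544.0, 37.1, 17.3]
ee_rot: [1.0, 0.026, -0.004, 0.001]
contact_force: [-0.3, -0.5, -1.7]
gripper_width: 44.5
```

Run:
```python
from h import *
st=arm.read_state();print(st['position'],st['gripper_width'],st['joints'].round(2),st['contact_force'])
s=snap('side','s15'); crop('s15',250,130,360,250,6,'s15c')
```

```text
[543.95663967  37.12207827  17.2878452 ] 44.47381719575627 [ 0.37  0.46 -0.41 -0.   -0.71  1.26] [-0.291529   -0.54361047 -1.71090135]
```

View pics/s15c.png

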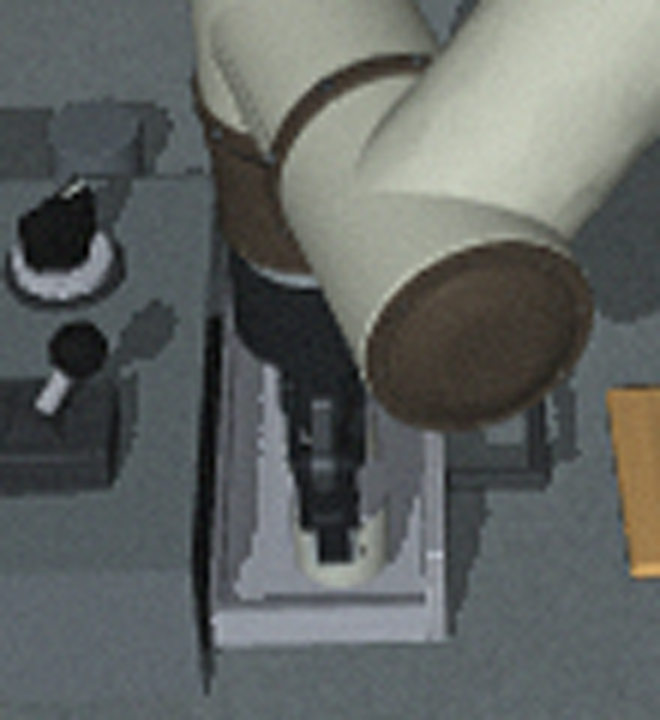

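Run:
```python
from h import *
s=load('s15')
for p in ([546,61,14],[546,61,34],[543,79,14],[543,79,32],[546,79,36]): print(p,((proj(s,p)-[250,130])*6).round())
```

```text
[546, 61, 14] [327. 608.]
[546, 61, 34] [325. 578.]
[543, 79, 14] [331. 636.]
[543, 79, 32] [329. 610.]
[546, 79, 36] [322. 604.]
```

Request:
apply_moves(
  plan=[1,0.001,-0.004,0,0,1,0.001,-0.004,-0.01,0,1,0.001,-0.004,-0.016,0,1,0.001,-0.004,-0.02,0,1,0.001,-0.004,-0.0215,0,1,0.001,-0.004,-0.0215,0],
)

```text
clock: 19.72
position: [550.5, 33.9, 1.8]
ee_rot: [1.0, 0.027, 0.003, -0.0]
contact_force: [0.4, -1.6, 8.5]
gripper_width: 44.4
```

Request:
apply_moves(
  plan=[-0.15,0,0,0,0,-0.15,0,0,0,0,-0.15,0,0,0,0,-0.15,0,0,0.02,0,-0.15,0,0,0.06,0,-0.15,0,0,0.1,0,-0.15,0,0,0.14,0,-0.15,0,0,0.16,0],
)

```text
clock: 20.38
position: [550.2, 34.1, 164.7]
ee_rot: [1.0, 0.026, 0.004, -0.001]
contact_force: [-0.1, 0.9, 0.2]
gripper_width: 49.1
```

Run:
```python
from h import *
st=arm.read_state();print(st['position'],st['gripper_width'],st['contact_force'])
s=snap('side','s16'); crop('s16',250,130,360,250,6,'s16c')
for c in ((556,-103),(549,-35),(547,38)): print(lid(s,*c,34,50,80))
```

```text
[550.20201974  34.09770799 164.69394975] 49.06548175856602 [-0.10552367  0.91040544  0.20592127]
(array([557.3, -93.5,  57.9]), 92, array([ 558.4, -101.6]), 25.2, array([51.9, 58.7, 61.9]))
(array([551.8, -28.5,  60.2]), 167, array([553.5, -31.7]), 25.6, array([52.8, 60.1, 68.7]))
(array([546.9,  39.1,  59.7]), 185, array([548.2,  35.7]), 24.5, array([51.8, 59.7, 69.2]))
```

View pics/s16c.png

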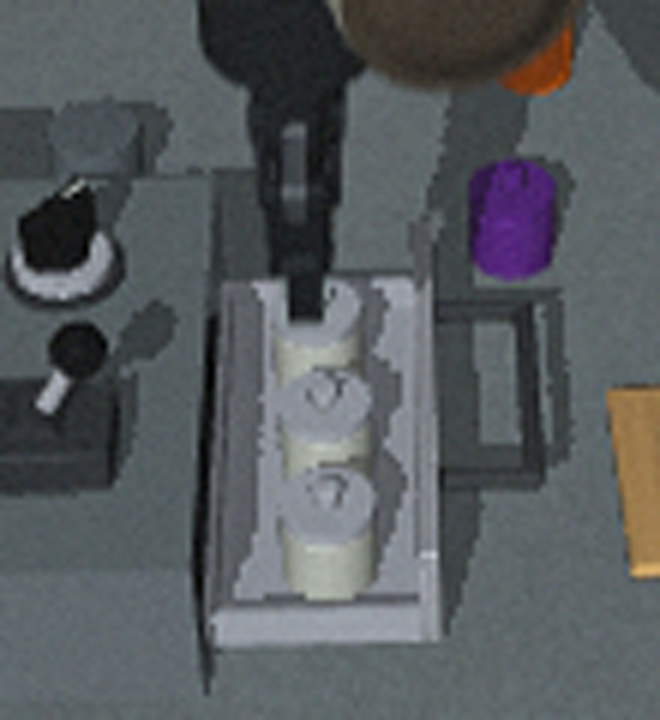

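All three coddlers stand in the drawer. Next: back to the handle with the jaw turned along x.

Request:
apply_moves(
  plan=[-0.15,-0.013,-0.009,0,-7,-0.15,-0.026,-0.018,0,-14,-0.15,-0.039,-0.027,0,-21,0,-0.052,-0.036,0,-28,0.3,-0.065,-0.045,0,-35,0.3,-0.078,-0.054,0,-42,0.3,-0.09,-0.063,0,-49,0.3,-0.1,-0.074,0,-56],
)

```text
clock: 21.1
position: [446.6, -40.6, 158.8]
ee_rot: [0.893, -0.449, -0.001, 0.0]
contact_force: [-0.2, -0.2, 0.7]
gripper_width: 29.8
```

Request:
apply_moves(
  plan=[0.3,0,0,0,-7,0.3,0,0,0,-14,0.3,0,0,0,-21,0.3,0,0,0,-28,0.3,0,0,0,-34,0.3,0,0,-0.02,-34,0.3,0,0,-0.04,-34,0.3,0,0,-0.04,-34],
)

```text
clock: 21.77
position: [444.6, -40.7, 115.8]
ee_rot: [0.725, -0.689, -0.003, 0.003]
contact_force: [0.6, 0.2, -0.5]
gripper_width: 29.8
```

Run:
```python
from h import *
st=arm.read_state();print(st['position'],st['ee_rot'],st['gripper_width'],st['joints'].round(2))
s=snap('side','s17'); crop('s17',270,110,370,230,6,'s17c')
h=box(cloud(s),420,478,-110,40,50,70); print(len(h)); 
for a in range(-110,40,10):
  k=h[(h[:,1]>a)&(h[:,1]<a+10)]
  if len(k): print(a+5,k[:,0].min().round(),np.median(k[:,0]).round(),k[:,0].max().round())
```

```text
[444.60258004 -40.6693464  115.84050834] [ 0.72465136 -0.68910253 -0.00279428  0.00321116] 29.823628778364682 [ 0.27  0.17 -0.53 -0.   -0.88 -0.22]
159
-105 453.0 468.0 477.0
-95 453.0 459.0 474.0
-85 453.0 456.0 459.0
-75 453.0 456.0 459.0
-65 450.0 454.0 458.0
-55 449.0 452.0 458.0
-45 449.0 455.0 458.0
-35 449.0 452.0 455.0
-25 449.0 452.0 455.0
-15 449.0 452.0 455.0
-5 446.0 452.0 455.0
5 446.0 451.0 455.0
15 446.0 459.0 477.0
25 449.0 467.0 477.0
```

View pics/s17c.png

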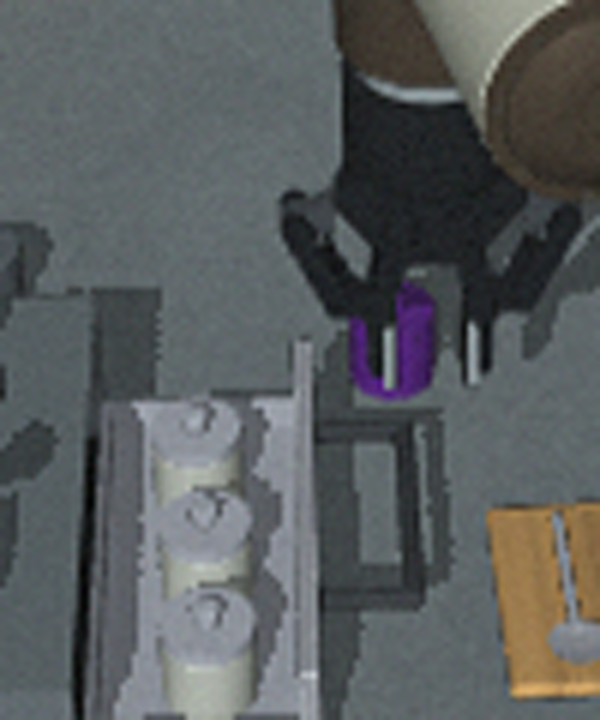

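Request:
apply_moves(
  plan=[0.3,0.004,0,-0.02,0,0.3,0.004,0,-0.045,0,0.3,0.004,0,-0.07,0,0.3,0.004,0,-0.09,0,0.3,0.004,0,-0.103,0,0.3,0.004,0,-0.108,0,0.3,0.004,0,-0.108,0],
)

```text
clock: 22.4
position: [452.0, -40.3, 11.2]
ee_rot: [0.725, -0.689, -0.0, 0.001]
contact_force: [0.5, -0.2, 1.1]
gripper_width: 30.0
```

Request:
apply_moves(
  plan=[1,0,0,0,0,1,0,0,0,0,1,0,0,0,0,1,0,0,0,0,1,0,0,0,0],
)

```text
clock: 22.82
position: [453.4, -40.0, 12.8]
ee_rot: [0.725, -0.688, 0.001, -0.001]
contact_force: [0.0, -0.4, 6.2]
gripper_width: 7.5
```

Request:
apply_moves(
  plan=[1,0.004,0.0002,0,0,1,0.01,0.0005,0,0,1,0.018,0.0009,0,0,1,0.026,0.0013,0,0,1,0.034,0.0017,0,0,1,0.042,0.0021,0,0,1,0.05,0.0025,0,0,1,0.056,0.0028,0,0],
)

```text
clock: 23.48
position: [508.9, -37.3, 12.8]
ee_rot: [0.725, -0.689, 0.0, -0.0]
contact_force: [-1.7, 1.8, 8.9]
gripper_width: 7.8
```

Request:
apply_moves(
  plan=[1,0.006,0.0003,0,0,1,0.014,0.0007,0,0,1,0.022,0.0011,0,0,1,0.03,0.0015,0,0,1,0.037,0.0019,0,0,1,0.042,0.0021,0,0,1,0.046,0.0023,0,0,1,0.048,0.0024,0,0],
)

```text
clock: 24.15
position: [556.9, -34.9, 12.8]
ee_rot: [0.725, -0.688, 0.0, -0.001]
contact_force: [-1.2, 1.7, 8.3]
gripper_width: 7.5
```

Request:
apply_moves(
  plan=[1,0.002,0.0001,0,0,1,0.004,0.0002,0,0,1,0.006,0.0003,0,0,1,0.008,0.0004,0,0,1,0.008,0.0004,0,0],
)

```text
clock: 24.57
position: [564.9, -34.5, 12.8]
ee_rot: [0.725, -0.688, 0.001, -0.001]
contact_force: [-0.6, -0.1, 6.6]
gripper_width: 7.6
```

Request:
apply_moves(
  plan=[1,0.002,0.0001,0,0,1,0.004,0.0002,0,0,1,0.004,0.0002,0,0],
)

```text
clock: 24.82
position: [564.6, -34.5, 12.8]
ee_rot: [0.725, -0.689, -0.002, 0.003]
contact_force: [-9.0, 2.4, 14.3]
gripper_width: 7.8
```

At the shut stop. Release and rise, then look.

Request:
apply_moves(
  plan=[1,-0.001,0,0,0,0.3,-0.001,0,0,0,0.3,-0.001,0,0,0,0.3,-0.001,0,0,0,0.3,-0.001,0,0.04,0,0.3,-0.001,0,0.08,0,0.3,-0.001,0,0.12,0,0.3,-0.001,0,0.16,0],
)

```text
clock: 25.48
position: [566.6, -34.6, 172.9]
ee_rot: [0.725, -0.689, -0.0, 0.0]
contact_force: [1.5, -0.5, -0.3]
gripper_width: 30.0
```

Run:
```python
from h import *
st=arm.read_state();print(st['position'],st['ee_rot'],st['gripper_width'],st['joints'].round(2))
s=snap('side','s18'); crop('s18',180,100,360,250,4.4,'s18c')
d=snap('top','t18'); crop('t18',270,60,410,220,4.5,'t18c')
for q in (cloud(d),cloud(s)):
  b=box(q,620,700,0,70,148,175);print('ball',b.mean(0),len(b))
  for a in (-150,-120,0,40,70):
    p=box(q,560,625,a,a+15,60,78); 
    if len(p): print(a,p[:,0].min().round(1),len(p))
```

```text
[566.62233129 -34.61247768 172.94160932] [ 7.25047967e-01 -6.88698190e-01 -2.76876589e-04  4.15043723e-04] 29.978381895048088 [ 0.22  0.31 -0.18 -0.   -1.09 -0.17]
ball [nan nan nan] 0
-150 613.4 5
0 560.9 5
ball [652.90221637  37.75619794 157.34076001] 70
-150 614.9 2
-120 612.8 4
0 562.3 12
40 605.2 1
70 603.8 4<stdin>:6: RuntimeWarning: Mean of empty slice.
  ret = um.true_divide(
```

View pics/s18c.png

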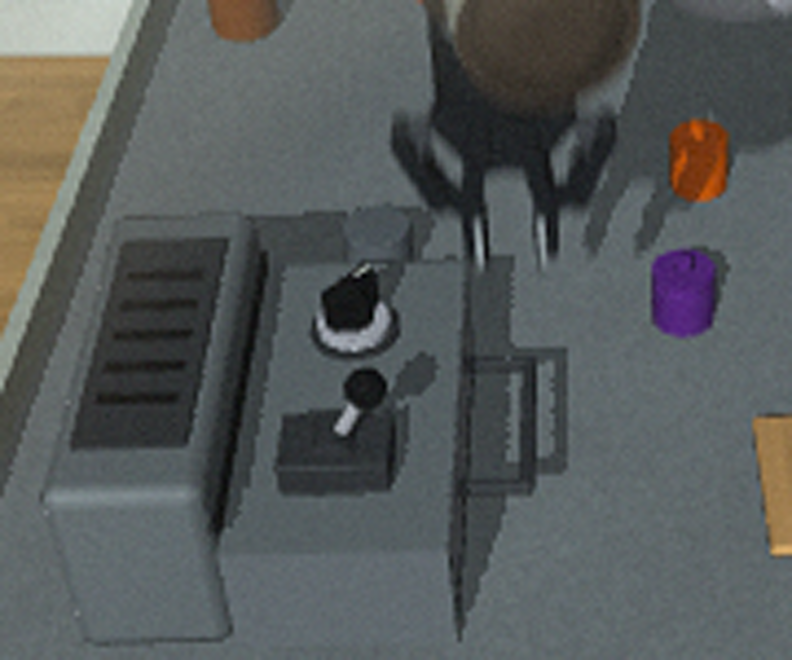

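View pics/t18c.png

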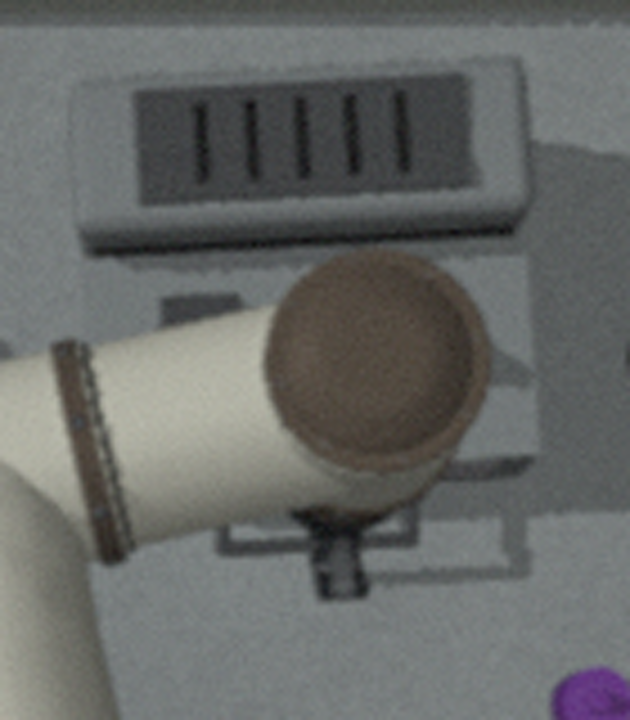

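The drawer is shut: its face is flush at x≈604–613 along the yawed front. Next is the wing: rotate by +139.6° so the jaw crosses it with the most clockwise range left on joint 6.

Request:
apply_moves(
  plan=[0.2,0.02,-0.01,0,7,0.2,0.04,-0.02,0,14,0.2,0.06,-0.032,0,21,0.2,0.08,-0.043,0,28,0.2,0.1,-0.054,0,35,0.2,0.116,-0.063,0,42,0.2,0.116,-0.063,0,49,0.2,0.116,-0.063,0,56],
)

```text
clock: 26.25
position: [683.6, -98.3, 169.6]
ee_rot: [0.964, -0.265, -0.001, 0.0]
contact_force: [-0.2, 0.3, -0.5]
gripper_width: 34.3
```

Request:
apply_moves(
  plan=[0.2,0,0,0,7,0.2,0,0,0,14,0.2,0,0,0,21,0.2,0,0,0,28,0.2,0,0,0,35,0.2,0,0,0,42,0.2,0,0,0,49,0.2,0,0,0,56],
)

```text
clock: 26.92
position: [682.9, -97.5, 170.5]
ee_rot: [0.976, 0.219, -0.0, -0.0]
contact_force: [-0.4, 0.1, 0.4]
gripper_width: 34.2
```

Request:
apply_moves(
  plan=[0.2,0,0,0,7,0.2,0,0,0,14,0.2,0,0,0,21,0.2,0,0,0,27.6,0.2,0,0,-0.02,27.6,0.2,0,0,-0.04,27.6,0.2,0,0,-0.05,27.6,0.2,0,0,-0.05,27.6],
)

```text
clock: 27.58
position: [680.9, -97.4, 117.5]
ee_rot: [0.897, 0.442, -0.003, -0.002]
contact_force: [-0.7, 0.1, -0.7]
gripper_width: 34.3
```

Run:
```python
from h import *
st=arm.read_state();print(st['position'],st['ee_rot'],st['gripper_width'],st['joints'].round(3)); q=st['ee_rot']; print('psi',np.degrees(np.arctan2(2*q[1]**2-1,2*q[0]*q[1])))
s=snap('side','s19'); crop('s19',220,110,310,200,8,'s19c')
d=snap('top','t19')
for p in ([683,-97.5,129],[683,-97.5,151],[683,-97.5,97]): print(((proj(s,p)-[220,110])*8).round())
```

```text
[680.90433924 -97.44511437 117.52013878] [ 0.89680238  0.4424173  -0.00310864 -0.00166399] 34.2570052858223 [ 9.200e-02  5.540e-01  7.400e-02 -1.000e-03 -1.098e+00  2.396e+00]
psi -37.48378136760833
[313. 431.]
[306. 383.]
[323. 498.]
```

View pics/s19c.png

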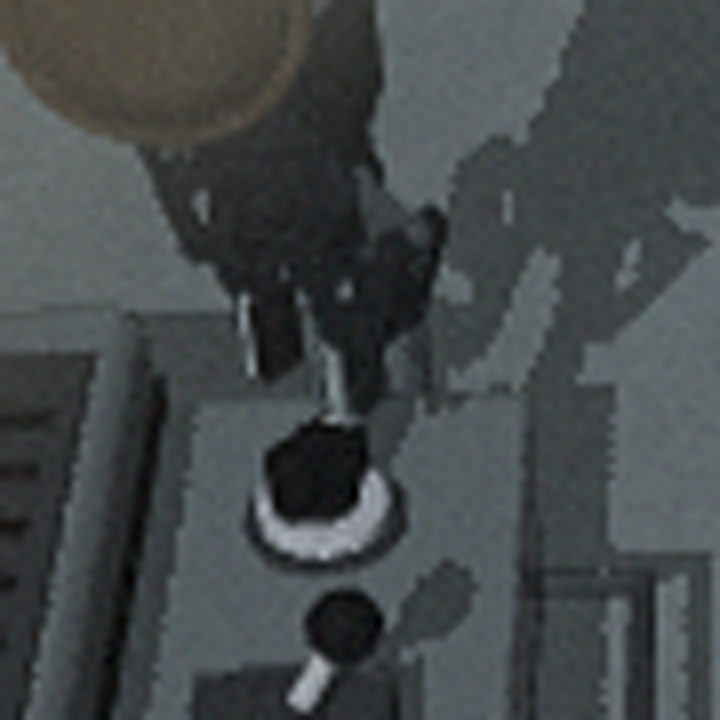

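Request:
apply_moves(
  plan=[0.2,0,0,-0.015,0,0.2,0,0,-0.03,0,0.2,0,0,-0.042,0,0.2,0,0,-0.05,0,0.2,0,0,-0.05,0],
)

```text
clock: 28.1
position: [682.1, -97.5, 69.9]
ee_rot: [0.897, 0.443, -0.001, -0.001]
contact_force: [-0.4, 0.7, -1.0]
gripper_width: 34.2
```

Request:
apply_moves(
  plan=[1,0,0,0,0,1,0,0,0,0,1,0,0,0,0,1,0,0,0,0],
)

```text
clock: 28.43
position: [685.4, -98.7, 72.8]
ee_rot: [0.897, 0.443, 0.002, 0.002]
contact_force: [4.5, -4.9, -3.4]
gripper_width: 12.8
```

Run:
```python
from h import *
st=arm.read_state();print(st['position'],st['gripper_width'],st['joints'].round(3),st['contact_force'],st['wrist_torque'])
s=snap('side','s20'); crop('s20',220,110,310,200,8,'s20c')
```

```text
[685.35042179 -98.70820714  72.78804242] 12.770564586840317 [ 9.100e-02  5.950e-01  2.500e-02  2.000e-03 -9.960e-01  2.396e+00] [ 4.4760466  -4.85179188 -3.37434257] [-1.07921901 -1.09577886  0.0140945 ]
```

View pics/s20c.png

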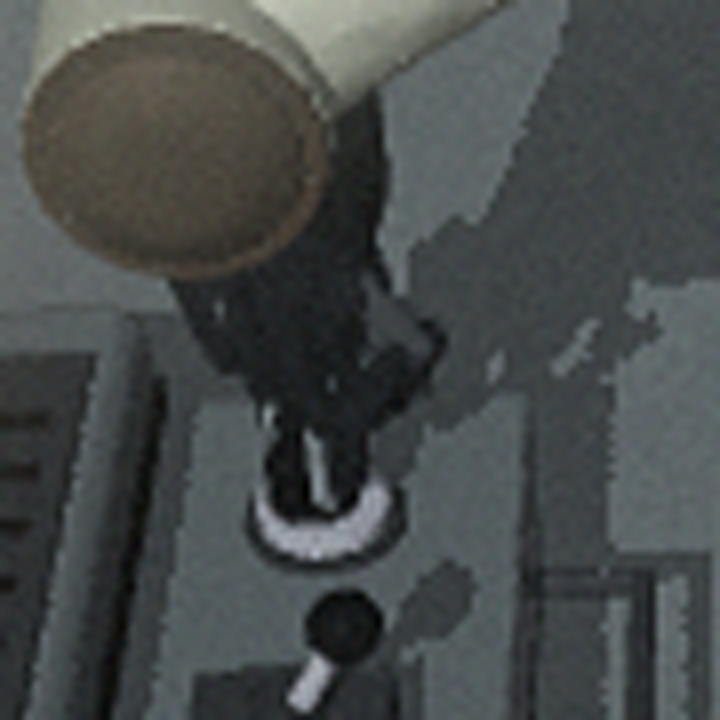

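Gripped at 12.8 mm. Shift to cancel the side force, then start turning clockwise while watching the z torque.

Request:
apply_moves(
  plan=[1,0.002,-0.0015,0,0,1,0.002,-0.0015,0,0,1,0.002,-0.0015,0,-6,1,0.002,-0.0015,0,-12,1,0.002,-0.0015,0,-18,1,0.002,-0.0015,0,-24,1,0.002,-0.0015,0,-30,1,0.002,-0.0015,0,-30],
)

```text
clock: 29.15
position: [685.7, -98.9, 72.7]
ee_rot: [0.981, 0.195, 0.001, 0.0]
contact_force: [-1.2, 0.4, 1.9]
gripper_width: 12.9
```

```bash
cat > st.py <<'E'
from h import *
st=arm.read_state(); q=st['ee_rot']; print(st['position'].round(1),st['gripper_width'].round(1),'j6',np.degrees(st['joints'][5]).round(1),st['contact_force'].round(1),'T',st['wrist_torque'].round(3),'psi',np.degrees(np.arctan2(2*q[1]**2-1,2*q[0]*q[1])).round(1))
E
python3 st.py
```

```text
Traceback (most recent call last):
  File "st.py", line 2, in <module>
    st=arm.read_state(); q=st['ee_rot']; print(st['position'].round(1),st['gripper_width'].round(1),'j6',np.degrees(st['joints'][5]).round(1),st['contact_force'].round(1),'T',st['wrist_torque'].round(3),'psi',np.degrees(np.arctan2(2*q[1]**2-1,2*q[0]*q[1])).round(1))
                                                                       ^^^^^^^^^^^^^^^^^^^^^^^^^
AttributeError: 'float' object has no attribute 'round'
```

```bash
sed -i "s/st\['gripper_width'\].round(1)/round(st['gripper_width'],1)/" st.py; python3 st.py
```

```text
[685.7 -98.9  72.7] 12.9 j6 107.3 [-1.2  0.4  1.9] T [ 0.146  0.088 -0.064] psi -67.5
```

Request:
apply_moves(
  plan=[1,0,0,0,-6,1,0,0,0,-12,1,0,0,0,-18,1,0,0,0,-24,1,0,0,0,-30,1,0,0,0,-36,1,0,0,0,-42,1,0,0,0,-48],
)

```text
clock: 29.82
position: [685.9, -99.4, 72.7]
ee_rot: [0.975, -0.221, 0.001, 0.0]
contact_force: [-0.4, -1.7, 1.9]
gripper_width: 12.8
```

```bash
echo "print(st['joint_efforts'].round(3))" >> st.py; python3 st.py
```

```text
[685.9 -99.4  72.7] 12.8 j6 59.3 [-0.4 -1.7  1.9] T [-0.28  -0.133  0.075] psi -115.5
[  0.927 -46.46   16.482   3.294  -0.1     0.764]
```

Request:
apply_moves(
  plan=[1,0,0,0,-6,1,0,0,0,-12,1,0,0,0,-18,1,0,0,0,-24,1,0,0,0,-30,1,0,0,0,-36,1,0,0,0,-42,1,0,0,0,-48],
)

```text
clock: 30.48
position: [685.7, -99.9, 72.7]
ee_rot: [0.801, -0.599, 0.001, -0.0]
contact_force: [-0.4, -2.4, 1.3]
gripper_width: 12.6
```

```bash
python3 st.py
```

```text
[685.7 -99.9  72.7] 12.6 j6 11.3 [-0.4 -2.4  1.3] T [-0.781 -0.108  0.056] psi -163.5
[ 1.5900e+00 -4.6417e+01  1.6687e+01  2.9870e+00  1.5000e-02  7.6400e-01]
```

Request:
apply_moves(
  plan=[1,0,0,0,-6,1,0,0,0,-12,1,0,0,0,-18,1,0,0,0,-24,1,0,0,0,-30,1,0,0,0,-36,1,0,0,0,-42,1,0,0,0,-48],
)

```text
clock: 31.15
position: [685.2, -100.0, 72.7]
ee_rot: [-0.488, 0.873, -0.001, -0.0]
contact_force: [-0.7, -2.2, 1.0]
gripper_width: 13.4
```

```bash
python3 st.py
python3 - <<'E'
from h import *
s=snap('side','s21'); crop('s21',220,110,310,200,8,'s21c')
E
```

```text
[ 685.2 -100.    72.7] 13.4 j6 -36.7 [-0.7 -2.2  1. ] T [-0.855  0.222  0.103] psi 148.5
[  1.652 -46.122  16.954   2.894   0.324   0.764]
```

View pics/s21c.png

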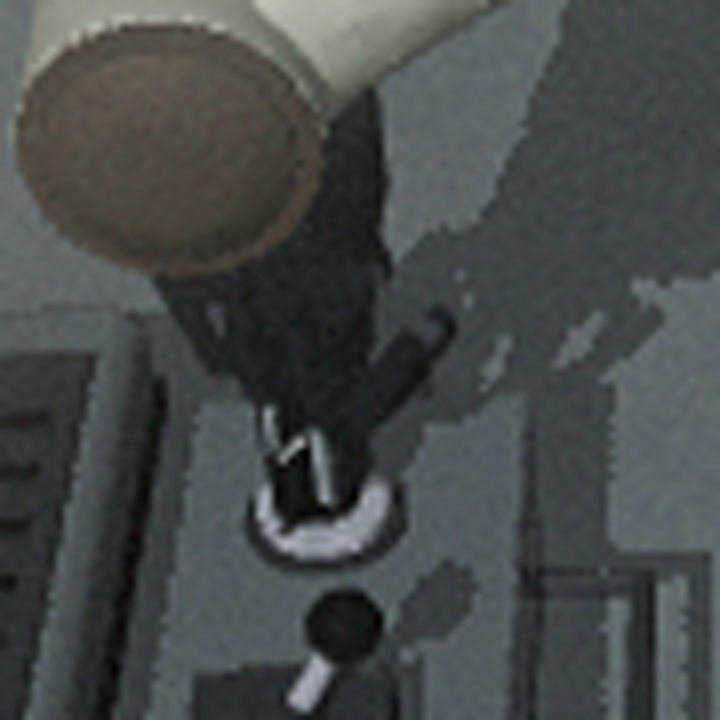

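Request:
apply_moves(
  plan=[1,0,0,0,-6,1,0,0,0,-12],
)

```text
clock: 31.37
position: [685.1, -100.0, 72.7]
ee_rot: [-0.395, 0.919, -0.001, -0.0]
contact_force: [-1.3, -3.3, 3.6]
gripper_width: 13.2
```

```bash
python3 st.py
```

```text
[ 685.1 -100.    72.7] 13.2 j6 -48.6 [-1.3 -3.3  3.6] T [-0.966  0.362  0.094] psi 136.6
[  1.856 -45.646  16.908   2.752   0.473   0.803]
```

Request:
apply_moves(
  plan=[1,0,0,0,-5,1,0,0,0,-10],
)

```text
clock: 31.53
position: [685.0, -100.0, 72.7]
ee_rot: [-0.314, 0.949, -0.001, -0.0]
contact_force: [-1.9, -2.7, 3.1]
gripper_width: 12.7
```

```bash
python3 st.py
```

```text
[ 685.  -100.    72.7] 12.7 j6 -58.6 [-1.9 -2.7  3.1] T [-0.928  0.472  0.081] psi 126.6
[  1.758 -45.574  16.945   2.781   0.538   0.621]
```

Request:
apply_moves(
  plan=[1,0,0,0,-5,1,0,0,0,-10],
)

```text
clock: 31.7
position: [684.9, -99.9, 72.7]
ee_rot: [-0.23, 0.973, -0.001, -0.0]
contact_force: [-2.0, -1.7, 3.4]
gripper_width: 12.8
```

```bash
python3 st.py
```

```text
[684.9 -99.9  72.7] 12.8 j6 -68.5 [-2.  -1.7  3.4] T [-0.832  0.517  0.068] psi 116.6
[  1.628 -45.498  16.976   2.824   0.603   0.629]
```

Turned 206° so far with the torque still around 0.07 Nm. Continuing in 10° steps.

Request:
apply_moves(
  plan=[1,0,0,0,-5,1,0,0,0,-10],
)

```text
clock: 31.87
position: [684.8, -99.8, 72.7]
ee_rot: [-0.145, 0.989, -0.001, -0.0]
contact_force: [-1.8, -2.2, 3.0]
gripper_width: 12.8
```

```bash
python3 st.py
```

```text
[684.8 -99.8  72.7] 12.8 j6 -78.5 [-1.8 -2.2  3. ] T [-0.756  0.611  0.239] psi 106.6
[  1.287 -45.452  17.026   2.798   0.675   0.44 ]
```

Request:
apply_moves(
  plan=[1,0,0,0,-5,1,0,0,0,-10],
)

```text
clock: 32.03
position: [684.7, -99.8, 72.7]
ee_rot: [-0.058, 0.998, -0.001, -0.0]
contact_force: [-2.0, -2.1, 3.6]
gripper_width: 12.6
```

```bash
python3 st.py
```

```text
[684.7 -99.8  72.7] 12.6 j6 -88.5 [-2.  -2.1  3.6] T [-0.682  0.708  0.232] psi 96.6
[  1.162 -45.388  17.042   2.848   0.725   0.459]
```

Request:
apply_moves(
  plan=[1,0,0,0,-5,1,0,0,0,-10],
)

```text
clock: 32.2
position: [684.7, -99.7, 72.7]
ee_rot: [0.029, 1.0, -0.001, -0.0]
contact_force: [-1.3, -2.5, 3.9]
gripper_width: 13.2
```

```bash
python3 st.py
```

```text
[684.7 -99.7  72.7] 13.2 j6 -98.5 [-1.3 -2.5  3.9] T [-0.521  0.672  0.205] psi 86.6
[  0.992 -45.329  17.044   2.917   0.763   0.46 ]
```

Torque jumped to about 0.23 Nm between 206° and 216°, so the clutch has slipped 20–30° (0.35–0.5 rad). Stop, release and look at the lines.

Request:
apply_moves(
  plan=[0.2,0,0,0,0,0.2,0,0,0,0,0.2,0,0,0,0,0.2,0,0,0.03,0,0.2,0,0,0.06,0,0.2,0,0,0.09,0,0.2,0,0,0.12,0,0.2,0,0,0.12,0],
)

```text
clock: 32.87
position: [688.9, -99.4, 199.8]
ee_rot: [0.028, 1.0, -0.001, 0.007]
contact_force: [0.4, 0.2, 2.0]
gripper_width: 34.2
```

Request:
apply_moves(
  plan=[1,-0.04,0.02,0,7,1,-0.08,0.04,0,14,1,-0.12,0.06,0,21,1,-0.15,0.08,0,28,1,-0.18,0.1,0,35,1,-0.19,0.12,0,42,1,-0.19,0.13,0,49,1,-0.19,0.13,0,56],
)

```text
clock: 33.53
position: [494.5, 33.0, 192.1]
ee_rot: [-0.448, 0.894, 0.0, 0.001]
contact_force: [-0.1, -0.1, -0.5]
gripper_width: -0.0
```

```bash
python3 st.py
python3 - <<'E'
from h import *
s=snap('side','s22'); crop('s22',220,120,310,200,8,'s22c')
d=snap('top','t22'); crop('t22',340,115,390,160,14,'t22c'); crop('t22',280,60,410,200,5,'t22d')
q=cloud(d); c=box(q,640,720,-150,-60,118,135); print('wing',c.mean(0),[np.round(t,1) for t in cv2.minAreaRect(c[:,:2].astype(np.float32))],len(c))
E
```

```text
[494.5  33.  192.1] -0.0 j6 -59.4 [-0.1 -0.1 -0.5] T [-0.038 -0.041  0.029] psi 143.2
[ 7.5800e-01 -2.7800e+01  1.7589e+01  3.8700e+00 -1.5000e-02 -1.0780e+00]
wing [681.09707127 -97.50535933 125.83001585] [array([682.3, -97. ]), array([13.7, 41.3]), np.float64(89.4)] 84
```

View pics/t22c.png

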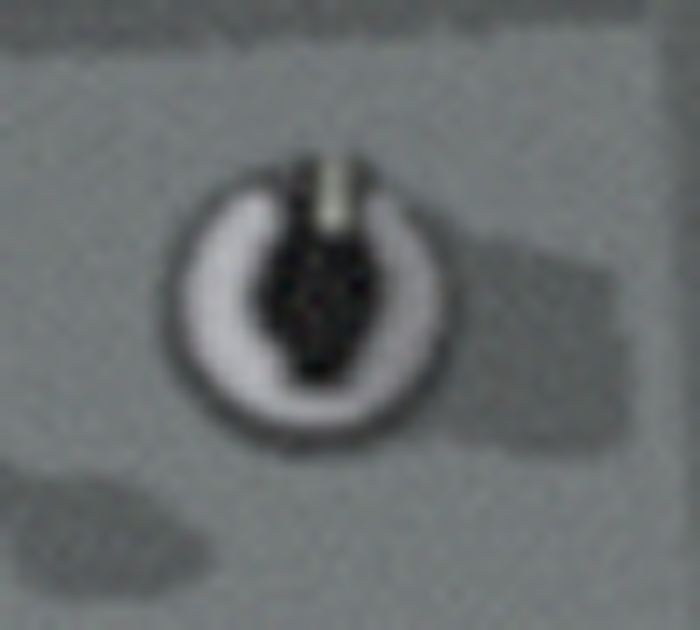

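View pics/s22c.png

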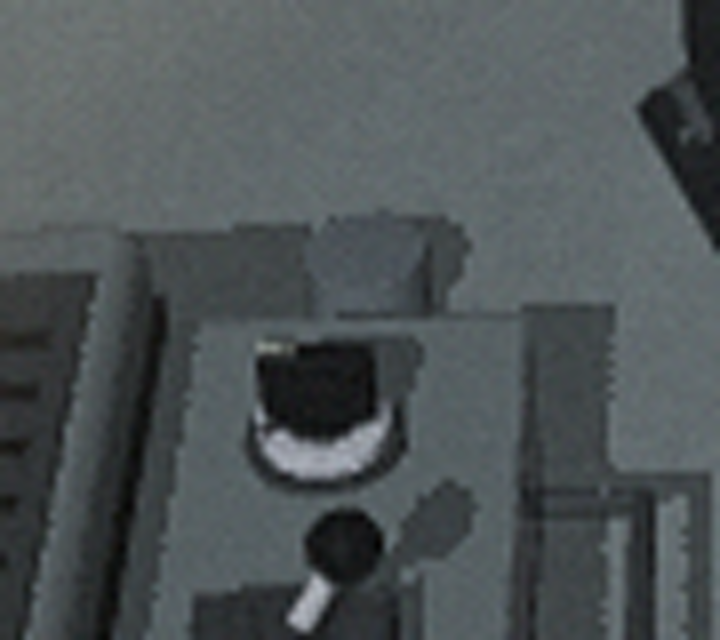

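Run:
```python
from h import *
s=load('s22'); d=load('t22')
for a in (0,10,20,25,30,40,50):
    t=np.radians(a)
    print(a,[((proj(s,[682.5+r*np.cos(t),-97.5+r*np.sin(t),97])-[220,120])*8).round() for r in(14,24)],[((proj(d,[682.5+r*np.cos(t),-97.5+r*np.sin(t),97])-[340,115])*14).round() for r in(14,24)])
crop('s22',246,158,276,186,24,'s22e')
crop('t22',350,122,376,150,24,'t22e')
```

```text
0 [array([286., 417.]), array([259., 417.])] [array([302., 221.]), array([302., 172.])]
10 [array([286., 422.]), array([259., 425.])] [array([290., 222.]), array([281., 174.])]
20 [array([287., 426.]), array([260., 432.])] [array([278., 226.]), array([261., 179.])]
25 [array([288., 428.]), array([262., 435.])] [array([273., 228.]), array([251., 183.])]
30 [array([289., 430.]), array([264., 438.])] [array([267., 231.]), array([242., 188.])]
40 [array([292., 433.]), array([269., 444.])] [array([257., 238.]), array([225., 200.])]
50 [array([296., 436.]), array([276., 450.])] [array([249., 246.]), array([210., 215.])]
```

View pics/s22e.png

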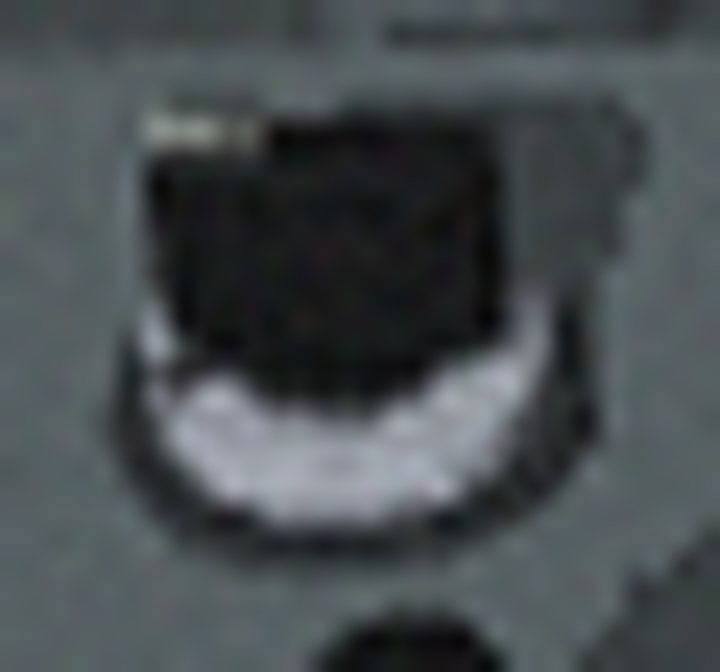

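View pics/t22e.png

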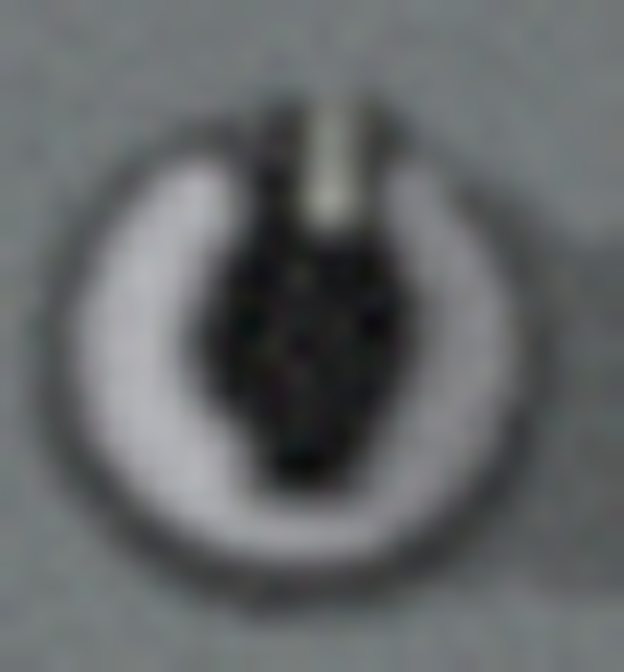

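The collar's black line sits at about +18° and the wing's white line at about -0.6°, so the slip is about 0.3–0.35 rad, within the range. Now the switch: closed fingers in front of the ball.

Request:
apply_moves(
  plan=[1,0.02,0.001,0,-7,1,0.04,0.002,0,-14,1,0.06,0.003,0,-21,1,0.08,0.003,0,-28,1,0.1,0.003,0,-35,1,0.105,0.003,0,-42,1,0.105,0.003,0,-49,1,0.105,0.003,0,-50.3],
)

```text
clock: 34.3
position: [600.4, 33.6, 190.4]
ee_rot: [-0.017, 1.0, -0.0, -0.001]
contact_force: [-0.1, 0.5, 0.1]
gripper_width: -0.1
```

Request:
apply_moves(
  plan=[1,0,0,-0.02,0,1,0,0,-0.04,0,1,0,0,-0.06,0,1,0,0,-0.08,0,1,0,0,-0.0835,0,1,0,0,-0.0835,0],
)

```text
clock: 34.8
position: [599.0, 33.5, 106.6]
ee_rot: [-0.02, 1.0, -0.001, -0.002]
contact_force: [-0.4, -0.2, -0.2]
gripper_width: 0.5
```

```bash
python3 st.py
python3 - <<'E'
from h import *
s=snap('side','s23'); crop('s23',220,120,340,220,6,'s23c')
b=box(cloud(s),620,720,0,70,148,175);print('ball',b.mean(0),len(b),((proj(s,[600,34.5,138])-[220,120])*6).round())
E
```

```text
[599.   33.5 106.6] 0.5 j6 -106.4 [-0.4 -0.2 -0.2] T [-0.047 -0.047  0.014] psi 92.3
[ 5.0000e-03 -3.8262e+01  1.6151e+01  3.5680e+00  5.2000e-02  4.0000e-03]
ball [652.70906624  37.66182327 157.46175876] 70 [378. 435.]
```

View pics/s23c.png

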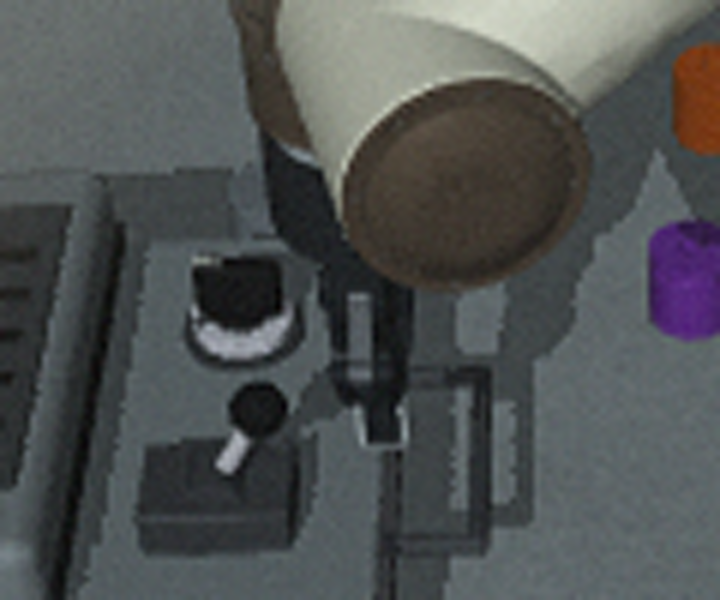

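Request:
apply_moves(
  plan=[1,0.015,0.0008,0,0,1,0.025,0.0013,0,0,1,0.034,0.0017,0,0,1,0.042,0.0021,0,0,1,0.05,0.0025,0,0,1,0.058,0.0029,0,0,1,0.066,0.0033,0,0,1,0.07,0.0035,0,0],
)

```text
clock: 35.52
position: [671.4, 37.7, 108.0]
ee_rot: [-0.02, 1.0, 0.0, 0.001]
contact_force: [-1.4, -0.2, 0.6]
gripper_width: 0.1
```

```bash
python3 st.py
python3 - <<'E'
from h import *
s=snap('side','s24'); crop('s24',210,110,330,210,6,'s24c')
E
```

```text
[671.4  37.7 108. ] 0.1 j6 -104.7 [-1.4 -0.2  0.6] T [-0.034  0.346 -0.012] psi 92.3
[ 1.6300e-01 -4.4999e+01  1.7709e+01  3.9160e+00  3.6000e-01  6.0000e-03]
```

View pics/s24c.png

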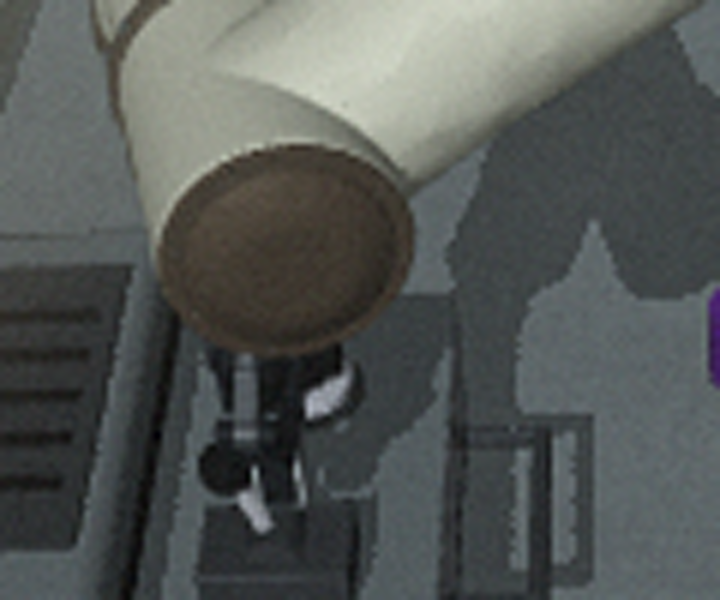

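Request:
apply_moves(
  plan=[1,0.003,0.0001,0,0,1,0.006,0.0003,0,0,1,0.008,0.0004,0,0,1,0.008,0.0004,0,0],
)

```text
clock: 35.9
position: [677.9, 38.0, 107.3]
ee_rot: [-0.02, 1.0, -0.0, -0.001]
contact_force: [-1.0, 0.2, -1.0]
gripper_width: -0.1
```

Request:
apply_moves(
  plan=[1,0.002,0.0001,0,0,1,0.004,0.0002,0,0,1,0.004,0.0002,0,0],
)

```text
clock: 36.15
position: [678.7, 37.9, 107.4]
ee_rot: [-0.019, 1.0, -0.0, -0.004]
contact_force: [-8.4, 1.1, 2.3]
gripper_width: 0.1
```

```bash
python3 st.py
python3 - <<'E'
from h import *
s=snap('side','s25'); crop('s25',210,110,330,210,6,'s25c')
b=box(cloud(s),670,730,20,75,140,175);print('ball',b.mean(0),len(b))
for x in(690,695,700,705): print(x,((proj(s,[x,37.5,151])-[210,110])*6).round())
E
```

```text
[678.7  37.9 107.4] 0.1 j6 -104.5 [-8.4  1.1  2.3] T [ 0.251  2.375 -0.034] psi 92.2
[-1.0230e+00 -4.4389e+01  2.0716e+01  5.0690e+00  2.1520e+00  2.9000e-02]
ball [690.38828602  46.2823727  155.61548025] 103
690 [234. 476.]
695 [223. 476.]
700 [212. 476.]
705 [201. 476.]
```

View pics/s25c.png

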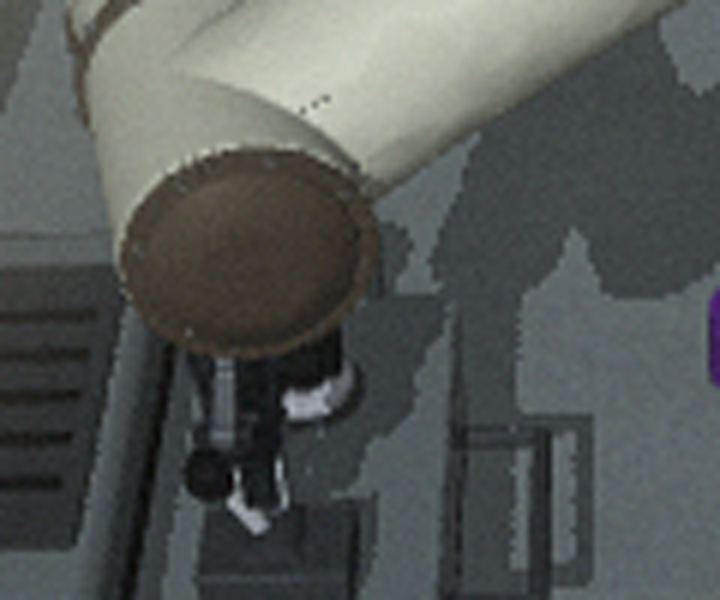

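At its stop with -8.4 N, ball at x≈700. Backing off, rising clear and checking everything.

Request:
apply_moves(
  plan=[1,-0.02,-0.001,0,0,1,-0.05,-0.0025,0,0,1,-0.07,-0.0035,0.02,0,1,-0.08,-0.004,0.06,0,1,-0.09,-0.004,0.1,0,1,-0.12,-0.004,0.12,0,1,-0.16,0.02,0.12,0,1,-0.2,0.05,0.12,0],
)

```text
clock: 36.87
position: [493.2, 80.3, 230.6]
ee_rot: [-0.018, 1.0, 0.001, 0.003]
contact_force: [-0.3, 0.5, -1.0]
gripper_width: 0.4
```

Request:
apply_moves(
  plan=[1,-0.02,0.04,0,0,1,-0.04,0.08,0,0,1,-0.06,0.12,0,0,1,-0.08,0.16,0,0,1,-0.1,0.19,0,0,1,-0.1,0.22,0,0,1,-0.1,0.25,0,0,1,-0.1,0.25,0,0],
)

```text
clock: 37.53
position: [393.2, 335.8, 228.7]
ee_rot: [-0.022, 1.0, 0.002, 0.002]
contact_force: [1.0, -0.5, 0.0]
gripper_width: 0.1
```

```bash
python3 st.py
python3 - <<'E'
from h import *
s=snap('side','s26'); crop('s26',180,100,400,250,3.6,'s26c')
d=snap('top','t26')
for q in(cloud(s),cloud(d)):
  b=box(q,620,730,0,75,148,175);print('ball',b.mean(0),len(b))
  p=box(q,540,620,-150,90,60,78); print('front', [(a,p[(p[:,1]>a)&(p[:,1]<a+20)][:,0].min().round()) for a in range(-150,90,20) if ((p[:,1]>a)&(p[:,1]<a+20)).any()])
E
```

```text
[393.2 335.8 228.7] 0.1 j6 -146.0 [ 1.  -0.5  0. ] T [-0.004 -0.048 -0.005] psi 92.5
[  1.325 -28.357  19.339   4.188   0.072  -0.174]
ball [700.35110604  40.66695132 157.663739  ] 69
front [(-150, np.float64(614.0)), (-130, np.float64(613.0)), (-110, np.float64(564.0)), (-90, np.float64(562.0)), (-70, np.float64(561.0)), (-50, np.float64(560.0)), (-30, np.float64(558.0)), (-10, np.float64(557.0)), (10, np.float64(559.0)), (30, np.float64(605.0)), (50, np.float64(604.0)), (70, np.float64(603.0))]
ball [698.53633197  35.06528376 157.64935976] 74
front [(-150, np.float64(613.0)), (-130, np.float64(611.0)), (-110, np.float64(563.0)), (-90, np.float64(560.0)), (-70, np.float64(560.0)), (-50, np.float64(558.0)), (-30, np.float64(558.0)), (-10, np.float64(555.0)), (10, np.float64(558.0)), (30, np.float64(603.0)), (50, np.float64(603.0)), (70, np.float64(601.0))]
```

View pics/s26c.png

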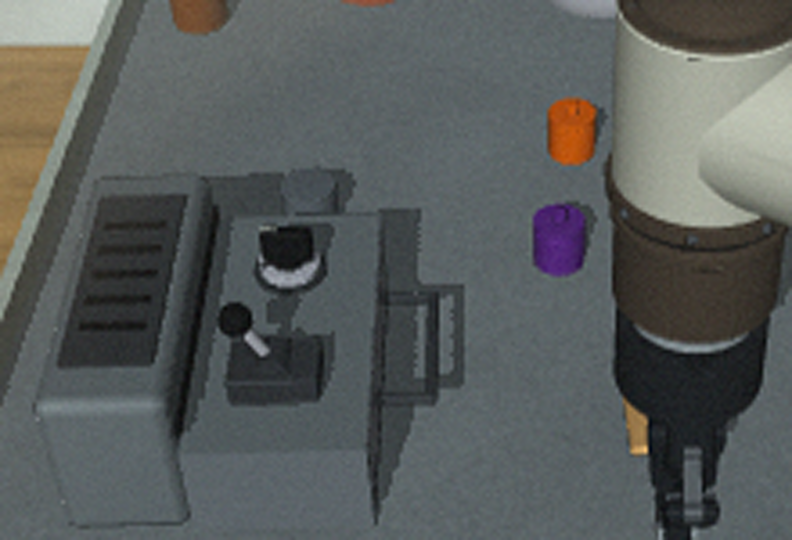

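View pics/t26.png

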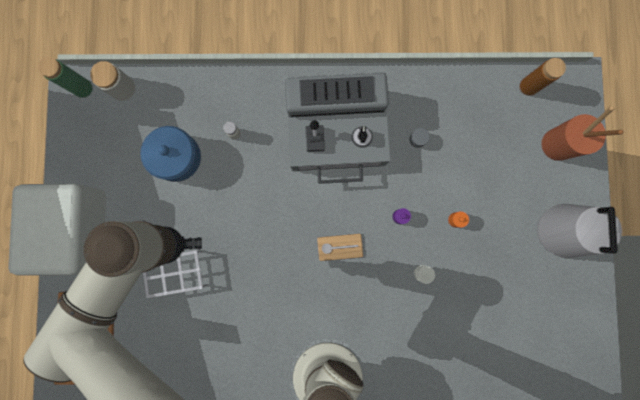

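```bash
python3 -c "
from bench import arm
print(arm.job_done())"
```

```text
the job is handed in; nothing more can be done
None
```

I put all three coddlers upright in the drawer and shut it. I then tightened the thumbscrew until its clutch slipped, flipped the switch on and handed the job in at about 38 s.

**Last checks**
- **Coddlers:** in the last side picture before closing, all three stood on the drawer floor, with their tops at the right height.
- **Drawer:** the face is flush with the steamer's front, and the handle bar is about 45 mm in front of it. The drawer stopped firmly at the end of the push.
- **Thumbscrew:** the torque jumped from about 0.07 to 0.23 N m after roughly 210° of turning. I turned about 20–30° past that, in one step more than needed. The lines on the wing and collar are now about 18° apart (roughly 0.3 rad). The torque suggests 0.35–0.5 rad, but both are within the 0.1–0.6 rad for a first slip.
- **Switch:** the ball moved from x≈652 to about 699 mm and reached its stop, so it is on.
- **Other things:** the cups, spoon rest, pot, salt jar, timer and both look-alikes appear in their original places in the last top picture. The arm hid part of the egg rack.

**What disagreed**
- **Tool height:** the reported height was about 31 mm lower than the fingertips looked in the pictures, so the first grip on the handle closed above the bar. I corrected for this from then on.
- **Knocked coddler:** the left coddler was knocked about 4 cm aside during the run, so I measured it again before gripping it.

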